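# Start the overhead shower at the comfort mark

### The job

Get the overhead shower going for the next guest. First clear the tall bottle that was left in front of the sloping shower controls: stand it upright in the gap between the two things in the brass tray; then turn the wing-shaped inner knob of the mixer (temperature) so that its pointer meets the black pip at the top of its plate, leaving the lever ring around it (flow) as it is set, and finally press the larger of the two push heads right down to its stop and let it come back up. Do not work the small push head, and leave everything else standing where it is.

Things in the scene. Friction and masses are not known exactly. Their poses are not given: they have to be found in the camera images.
- boxing: Fixed brown tiled boxing, 380 wide (y), x from -110 (front edge, 80 high) to +120. Its face slopes up at 28 degrees over 160 in x to a flat ledge at height 165. Three brass controls sit in a row 120 apart (left, middle, right, in any order) midway up the slope, axes square to it (28 degrees from vertical, leaning to the front). Place and yaw vary. Origin: on the bench; x to the back, y left, z up.
- mixer: Fixed plate (94 dia, 6 thick) of the concentric mixer: outer flow ring 72 dia, its top 24 above the slope, and the inner knob rising from its middle. Origin: at bench level in the boxing's frame, x = 0; the axis meets the slope at (-30, 0, 122) from it.
- temp_wing (a point): Centre of the top of the mixer's inner knob (temperature), on its axis, 58 above the slope: a brass wing 46 long (its x), 14 wide (its y), 28 to 58 above the slope, on an 18 dia spindle; a nib and a black line mark the pointer end. x: along the wing to the pointer; z: out along the axis. Turns with the knob. The flow ring lies below it: keep fingers over 24 off the slope.
- temp_knob (a joint): Angle of the inner knob, rad. 0: pointer straight up the slope, at the black pip (9 dia, on the plate at its uphill edge). Positive is counter-clockwise seen from above the knob. It starts at -0.6 to -1.5 (pointer turned clockwise, to the right) and turns from -2.0 to 0.6, about 0.05 N m of friction, and stays where it is left.
- flow_ring (a joint): Angle of the outer ring, rad, counter-clockwise positive; 0: its lever points straight down the slope. It starts anywhere from -0.7 to 0.7, turns as easily as the knob (0.04 N m), and must stay as set.
- flow_lever_tip (a point): Tip of the outer ring's stub lever (10 dia, 17 above the slope), 58 from the mixer's axis. Turns with the ring.
- large_head (a point): Centre of the top of the large push head (overhead shower): brass, 46 dia, 64 above the slope when up, on a 54 dia barrel. z points out along its axis, x up the slope; moves with the head.
- large_push (a joint): How far the large head is pushed in, m: 0 up, 0.012 at its stop. Spring: 6 N to start, 12 N at the stop, plus a drag of 0.8 N per 10 mm/s; when let go it rises again within a second.
- small_head (a point): Centre of the top of the small push head (hand shower, not wanted): brass, 28 dia, 50 above the slope, on a 36 dia barrel. z points out along its axis.
- small_push (a joint): How far the small head is pushed in, m: 0 up, 0.009 at its stop; springs back.
- tall_bottle: Tall slim black bottle standing on the bench just before the boxing: 52 dia up to 129, narrowing above, then a cap 28 dia from height 152 to the top at 190; about 0.2 to 0.4 kg. Origin: centre of its underside, z up.
- tray: Brass tray, fixed on the bench left of the boxing, place and yaw vary: 260 long (its x) x 105 wide (its y), walls 4 thick and 16 high, floor 4 thick. The squat bottle and the jar stand near its two ends; the gap between them, around the middle, is at least 75 long. Origin: centre of its underside.
- squat_bottle: Squat black bottle, 60 dia x 118 high, standing in the far half of the tray. Origin: centre of its underside.
- scrub_jar: Amber jar with a black lid, 66 dia x 58 high, standing in the near half of the tray. Origin: centre of its underside.
- pump_bottle: Black soap bottle with a pump spout, 58 dia x 167 high, standing on the bench before the right-hand (-y) end of the boxing. Origin: centre of its underside.
- nail_brush: Wooden nail brush, 90 x 36 x 30, lying on the bench before the left-hand (+y) end of the boxing. Origin: centre of its underside.
- soap_bar: Pale soap bar, 46 x 82 x 25, on the ledge along the top of the boxing. Origin: centre of its underside.
- tumbler: Steel tumbler, 56 dia x 85 high, on the ledge along the top of the boxing. Origin: centre of its underside.
- pumice: Grey pumice stone, 90 x 52 x 34, lying on the bench to the right of the boxing. Origin: centre of its underside.

How it is judged:
On the way, in this order (a step that is already met when the one before it is completed fails the run):
1. the tall bottle stands upright and released in the tray (x of tall_bottle in the frame of tray between -0.105 and 0.105 m and y of tall_bottle in the frame of tray between -0.03 and 0.03 m and z of tall_bottle in the frame of tray between 0 and 0.01 m and angle between tall_bottle's own z axis and vertical below 0.08 rad and contact force between tall_bottle and the fingers below 0.1 N and linear speed of tall_bottle below 0.02 m/s), for 0.2 s.
2. the inner knob's pointer is at the pip (value of joint temp_knob between -0.12 and 0.12 rad), for 0.2 s.
3. the large push head is down at its stop (value of joint large_push above 0.0108 m), for 0.2 s.
At the end, for the whole second after the job is handed in: Tall bottle upright (0.08 rad) on the tray floor, released, at rest; knob within 0.12 rad of the pip; flow lever tip within 8 mm of its start; large head pressed past 10.8 mm for 0.2 s after that, now up (2 mm), small head up; other things within 30 mm of where they stood (all of step 1 and all of step 2 and value of joint each of large_push, small_push below 0.002 m and distance of flow_lever_tip from where it was at the start of the episode below 0.008 m and distance of each of squat_bottle, scrub_jar, pump_bottle, nail_brush, soap_bar, tumbler, pumice from where it was at the start of the episode below 0.03 m); the robot touches nothing.
It fails at once if the flow ring was turned (lever tip moved over 8 mm, 0.14 rad) (distance of flow_lever_tip from where it was at the start of the episode above 0.008 m).
It fails at once if the small push head was worked (over 4 mm) (value of joint small_push above 0.004 m).
It fails at once if the tall bottle was knocked over (angle between tall_bottle's own z axis and vertical above 0.8 rad).
It fails at once if another thing was shoved (over 30 mm) or knocked over (distance of any of squat_bottle, scrub_jar, pump_bottle, nail_brush, soap_bar, tumbler, pumice from where it was at the start of the episode above 0.03 m or angle between any of squat_bottle, scrub_jar, pump_bottle, nail_brush, soap_bar, tumbler, pumice's own z axis and vertical above 0.4 rad).
It also fails if it takes over 64 s, if anything falls off the work surface, if the arm or the gripper's body presses on something with over 40 N, if the wrist force passes 120 N, or if a joint passes its speed limit or range.

### The arm

A 7-joint arm with a two-finger parallel gripper is mounted at the origin on the work surface. World frame = base frame: x ahead of the robot, y to its left, z up, the work surface at z = 0. Lengths are in m, angles in rad, forces in N, time in s.
With the tool pointing down it reaches from about 0.425 to 0.875 m from the base axis. Payload 4.7 kg.
Tool frame: the origin (TCP) lies at the very end of the fingers, on their centre line; the grasp point (between the pads) lies 19 mm behind it; z points along the fingers, x is the direction in which the jaws open and shut, and the axes are right-handed (so a half turn about z gives the same grasp; the last joint's range is limited). The gripper opens to 87 mm and grips with 3 to 60 N. Pads are 19 mm wide; open, the fingers measure 117 mm over their backs; the gripper's body (75 mm by 190 mm) begins 51 mm behind the grasp point.
Start: joints at [1.325, 0.321, -0.07, 1.45, 0.023, 1.371, -0.057], TCP at [0.167, -0.628, 0.223] pointing down, gripper open.
Joint ranges: [-2.86, 2.86], [-0.3, 2.09], [-1.38, 1.24], [0.06, 2.45], [-1.56, 4.7], [0.09, 2.05], [-2.69, 2.69]. Speed limits (rad/s): [2.57, 2.57, 3.14, 3.14, 3.14, 3.14, 3.14].

### API

Orientations are given as a unit quaternion [w, x, y, z].
In Python, from cell import ctrl, viewer gives the robot as it stands.
- The arm moves only by the tool apply_moves, never from a script. Its argument "moves" is a list that holds one entry, the list of rows, each a list of 7 numbers: the finger opening in mm, from 0 to 87, then the shift along the tool's x, y, z in units of 30 mm (1.0 is 30 mm), then the turn, a rotation vector about the tool's x, y, z in degrees. A call has 1 to 12 rows; each row is the pose to reach, as a shift and turn from the pose commanded when the call began, along the tool's axes at that moment; what a row does not reach only later rows make up. A row lasts 1/12 s, in which the tool goes at most 41.7 mm and 7.16 degrees, less where a joint would pass 70% of its speed; a pose out of reach is approached as far as the arm can. A call with a gripper value outside its range is refused whole. The fingers move at their own pace and stop on an object; "newtons" is the grip in N (left out, the last holds). Time passes only in rows, so rows that repeat a pose let the fingers close. It gives the time, the measured TCP pose, the force and the opening at its end, in the units of the state.
- ctrl.get_obs(): the state, without advancing time (a new reading comes with each control period).
- viewer.snapshot(name): name is "scene" or "side" or "wrist"; returns (picture, depth): 420x560x3 uint8, blue, green, red; 420x560 float32, m along the optical axis (not along the pixel's ray), 0 where there is no reading.
- viewer.calibration(name): a dict with "intrinsics" (3x3 intrinsics, pixels), "k1" (the pictures are not rectified: a ray, as slopes to the right and down, at radius r is drawn at 1 + k1 r^2 times it, then the intrinsics apply), "world_from_camera" (4x4, takes a point from camera to world coordinates); the wrist camera has in their place "hand_eye" (4x4, takes a point from camera to tool coordinates, whose origin is the TCP and whose axes are the tool frame's). Camera axes: x right, y down, z forward; pixel columns grow to the right and rows downward; lengths in m; the calibration is good to about 2 mm. A picture is of the moment at which its call begins: read the wrist's pose just before it. calibration takes no time and is no camera call.
- ctrl.finish_job(): hands the job in, once; it reports no verdict.
The state is a dict: "t": time; "joints": joint angles; "joint_vel": joint speeds; "joint_efforts": joint torques, N m; "eef_pos": TCP position; "tcp_rot": TCP orientation; "ft_force": force on the tool from outside, world axes, zero at the start; "wrist_torque": the same for the moment, N m; "gripper_width": finger opening in m.
Only numpy, scipy, OpenCV 4.12 (cv2) and the standard library are available. Lean on these libraries where they do the work, as an engineer would, in place of code of your own. Each camera call takes 0.05 s, during which the arm holds its last target.

## Working session

There is one attempt and no reset: what is moved stays moved. The work goes in short steps, Python scripts to look and compute and a tool call to move; the robot and the scene stay as the last step left them, time stands still between calls to the robot, and variables do not carry over. Pictures are saved under pics/ and viewed, and the job is handed in when it is done.

Besides the shell and the picture viewer there is one more tool, called after "Emit:" as name(argument=value, ...) on one line, values as JSON. apply_moves: Moves the arm, as the interface text tells. Its arguments: {"type":"object","properties":{"moves":{"type":"array","items":{"type":"array","items":{"type":"array","items":{"type":"number"}}}},"newtons":{"type":"number"}},"required":["moves"]}

```bash
ls; mkdir -p pics; python3 - <<'E'
from cell import ctrl, viewer
import cv2,numpy as np
np.set_printoptions(precision=4,suppress=True)
print(ctrl.get_obs())
for n in ["scene","side","wrist"]:
    print(n,viewer.calibration(n))
    p,d=viewer.snapshot(n)
    cv2.imwrite(f"pics/{n}0.png",p); np.save(f"pics/{n}0.npy",d)
E
```

```text
pics
{'t': 0.0, 'joints': array([ 1.3251,  0.3218, -0.0701,  1.4517,  0.0226,  1.3708, -0.0569]), 'joint_vel': array([ 0.0004, -0.0014,  0.0018,  0.    , -0.0005,  0.0007,  0.0002]), 'joint_efforts': array([  0.0001, -49.129 ,  -0.4041, -31.2522,  -0.0641,   0.0439,
         0.0002]), 'eef_pos': array([ 0.1668, -0.6277,  0.2215]), 'tcp_rot': array([-0.0005,  0.7928, -0.6095, -0.0008]), 'ft_force': array([-0.8133, -0.4485, -0.319 ]), 'wrist_torque': array([ 0.0191, -0.0437, -0.0369]), 'gripper_width': 0.0872161054781697}
scene {'intrinsics': array([[379.5081,   0.    , 270.9879],
       [  0.    , 379.5081, 212.4857],
       [  0.    ,   0.    ,   1.    ]]), 'k1': -0.040984742427612, 'world_from_camera': array([[ 0.7292,  0.399 , -0.5559,  1.1228],
       [ 0.684 , -0.4018,  0.6089, -0.6303],
       [ 0.0196, -0.8242, -0.5659,  0.6797],
       [ 0.    ,  0.    ,  0.    ,  1.    ]])}
side {'intrinsics': array([[475.7119,   0.    , 278.9401],
       [  0.    , 475.7119, 206.9223],
       [  0.    ,   0.    ,   1.    ]]), 'k1': -0.009232914333399104, 'world_from_camera': array([[-0.7751, -0.4239,  0.4686,  0.0245],
       [-0.6317,  0.5045, -0.5885,  0.6394],
       [ 0.013 , -0.7522, -0.6588,  0.8835],
       [ 0.    ,  0.    ,  0.    ,  1.    ]])}
wrist {'intrinsics': array([[319.2716,   0.    , 280.1305],
       [  0.    , 319.2716, 210.2939],
       [  0.    ,   0.    ,   1.    ]]), 'k1': -0.03548227239290003, 'hand_eye': array([[ 1.    , -0.0008, -0.0004, -0.0001],
       [ 0.0009,  0.9645,  0.2641, -0.0726],
       [ 0.0002, -0.2641,  0.9645, -0.1623],
       [ 0.    ,  0.    ,  0.    ,  1.    ]])}
```

View pics/scene0.png

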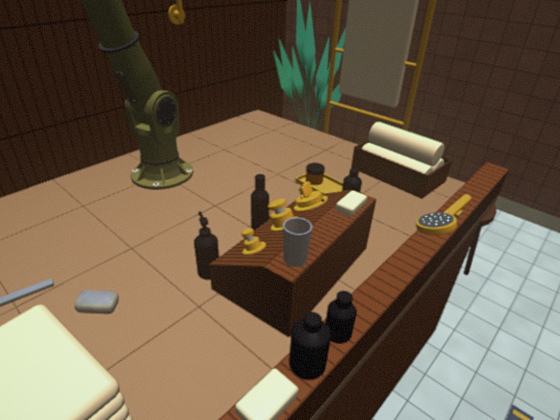

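View pics/side0.png

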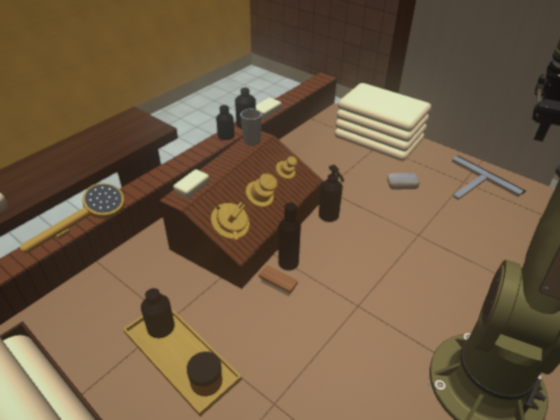

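View pics/wrist0.png

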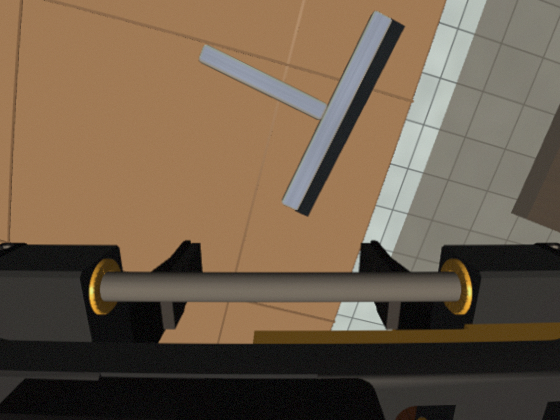

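```bash
cat > h.py <<'E'
import cv2,numpy as np
from scipy.spatial.transform import Rotation as R
np.set_printoptions(precision=4,suppress=True)
from cell import ctrl, viewer
def Rw(q): return R.from_quat([q[1],q[2],q[3],q[0]])
def T_of(name,obs=None):
    c=viewer.calibration(name)
    if name!='wrist': return np.array(c['world_from_camera'])
    T=np.eye(4);T[:3,:3]=Rw(obs['tcp_rot']).as_matrix();T[:3,3]=obs['eef_pos']
    return T@np.array(c['hand_eye'])
def slopes(name,uv):
    c=viewer.calibration(name);K=np.array(c['intrinsics']);k=c['k1']
    uv=np.atleast_2d(uv).astype(float)
    d=np.stack([(uv[:,0]-K[0,2])/K[0,0],(uv[:,1]-K[1,2])/K[1,1]],1)
    s=d.copy()
    for _ in range(20): s=d/(1+k*(s**2).sum(1,keepdims=True))
    return s
def rays(name,uv,obs=None):
    s=slopes(name,uv);T=T_of(name,obs)
    return T[:3,3],np.c_[s,np.ones(len(s))]@T[:3,:3].T
def onz(name,uv,z,obs=None):
    o,d=rays(name,uv,obs); return o+d*((z-o[2])/d[:,2])[:,None]
def onplane(name,uv,p,n,obs=None):
    o,d=rays(name,uv,obs); return o+d*(((p-o)@n)/(d@n))[:,None]
def cloud(name,depth,obs=None):
    h,w=depth.shape;u,v=np.meshgrid(np.arange(w),np.arange(h))
    o,d=rays(name,np.c_[u.ravel(),v.ravel()],obs)
    P=o+d*depth.ravel()[:,None];P[depth.ravel()<=0]=np.nan
    return P.reshape(h,w,3)
def proj(name,X,obs=None):
    c=viewer.calibration(name);K=np.array(c['intrinsics']);k=c['k1'];T=np.linalg.inv(T_of(name,obs))
    X=np.atleast_2d(X);p=X@T[:3,:3].T+T[:3,3];s=p[:,:2]/p[:,2:];s=s*(1+k*(s**2).sum(1,keepdims=True))
    return s*K[0,0]+K[:2,2]
def snap(name,tag):
    o=ctrl.get_obs();p,d=viewer.snapshot(name);cv2.imwrite(f'pics/{tag}.png',p);np.save(f'pics/{tag}.npy',d);return o,p,d
E
python3 - <<'E'
from h import *
for n in ['scene','side']:
    p=cv2.imread(f'pics/{n}0.png');d=np.load(f'pics/{n}0.npy')
    C=cloud(n,d)
    box=(140,250,170,400) if n=='scene' else (80,420,110,360)
    a=p[box[0]:box[1],box[2]:box[3]]
    if n=='side':
        a=p[80:290,150:360]; 
        cv2.imwrite('pics/side_z.png',cv2.resize(a,None,fx=2.8,fy=2.8,interpolation=cv2.INTER_CUBIC))
        cv2.imwrite('pics/side_z2.png',cv2.resize(p[270:420,100:300],None,fx=3,fy=3,interpolation=cv2.INTER_CUBIC))
    else:
        cv2.imwrite('pics/scene_z.png',cv2.resize(p[140:290,180:390],None,fx=3.7,fy=3.7,interpolation=cv2.INTER_CUBIC))
    # table plane check
    m=(np.abs(C[...,2])<0.03)
    print(n,np.nanmedian(C[...,2][m]))
    # tall points over bench
    for name,(uu,vv) in {'scene':{},'side':{'tall':(289,240),'capt':(291,212),'pump':(331,200),'squat':(156,315),'jar':(204,365),'brush':(279,278),'big':(263,180),'small':(289,165),'soap':(191,182),'tumb':(251,120)}}[n].items():
        print(name,C[vv,uu])
E
```

```text
scene 0.0014481498321983755
side 0.00046790014399683555
tall [0.488  0.0179 0.1041]
capt [0.4941 0.0063 0.1792]
pump [ 0.5125 -0.1929  0.0744]
squat [0.5737 0.3418 0.0844]
jar [0.4301 0.35   0.0619]
brush [0.4734 0.0708 0.0289]
big [ 0.6125 -0.0362  0.1843]
small [ 0.6271 -0.1561  0.1545]
soap [0.7317 0.0839 0.1901]
tumb [ 0.7486 -0.1483  0.2445]
```

View pics/side_z.png

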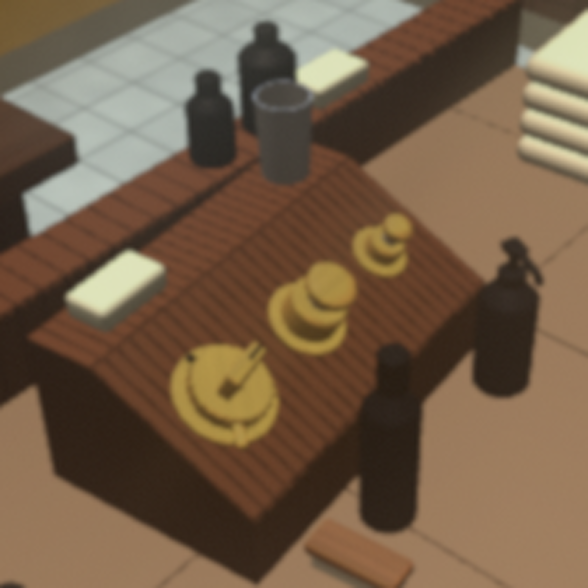

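View pics/scene_z.png

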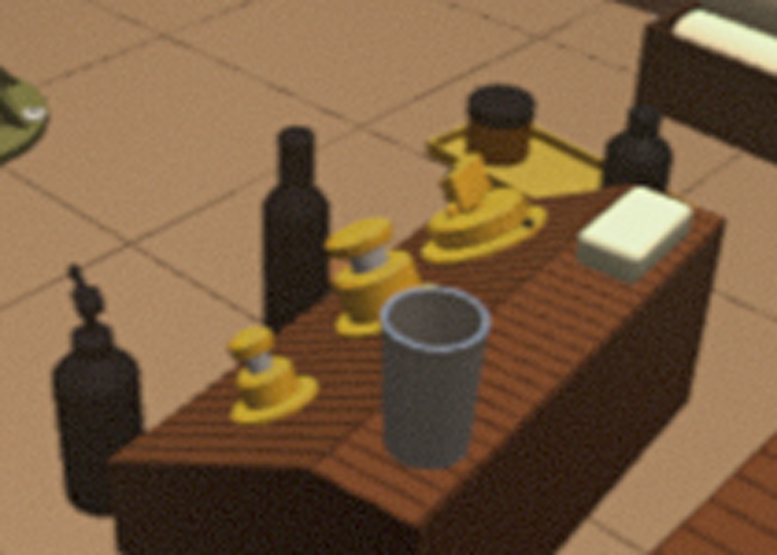

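View pics/side_z2.png

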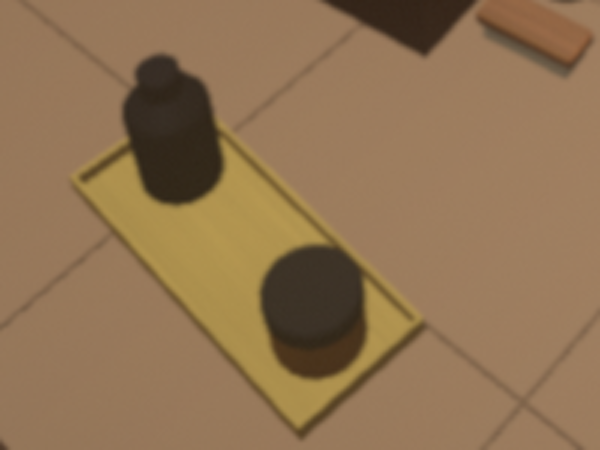

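```bash
python3 - <<'E'
from h import *
from scipy.optimize import least_squares
def circ(P,r=None):
    f=lambda q:np.hypot(P[:,0]-q[0],P[:,1]-q[1])-(r if r else q[2])
    s=least_squares(f,[*P.mean(0)[:2],0.03] if r is None else P.mean(0)[:2],loss='soft_l1',f_scale=0.003)
    return s.x,np.median(abs(s.fun))
D={}
for n in ['side','scene']:
    p=cv2.imread(f'pics/{n}0.png');d=np.load(f'pics/{n}0.npy');C=cloud(n,d);hsv=cv2.cvtColor(p,cv2.COLOR_BGR2HSV)
    D[n]=(p,C,hsv)
    # slope plane: points approx in region
    bn=np.array([.615,-.04,.12])
    X=C.reshape(-1,3);H=hsv.reshape(-1,3)
    reg=(np.abs(X[:,0]-.61)<.12)&(np.abs(X[:,1]+.05)<.25)&(X[:,2]>.08)&(X[:,2]<.19)
    brown=(H[:,0]<14)&(H[:,2]<140)
    Q=X[reg&brown]
    # RANSAC w/ tilt 28
    rng=np.random.default_rng(0);best=None
    for _ in range(400):
        a=Q[rng.choice(len(Q),3,replace=False)];nn=np.cross(a[1]-a[0],a[2]-a[0]);l=np.linalg.norm(nn)
        if l<1e-5: continue
        nn=nn/l*np.sign(nn[2])
        if abs(np.degrees(np.arccos(nn[2]))-28)>6: continue
        k=np.abs((Q-a[0])@nn)<.003
        if best is None or k.sum()>best[0]: best=(k.sum(),k)
    I=Q[best[1]];c=I.mean(0);nn=np.linalg.svd(I-c)[2][2];nn*=np.sign(nn[2])
    print(n,'slope n',nn,'tilt',np.degrees(np.arccos(nn[2])),'yaw of uphill',np.degrees(np.arctan2(-nn[1],-nn[0])),'d',nn@c,len(I),len(Q))
    # height above slope of brass
    hgt=(X-c)@nn
    brass=(H[:,0]>17)&(H[:,0]<32)&(H[:,1]>110)&(X[:,0]>.5)&(X[:,0]<.75)&(np.abs(X[:,1]+.05)<.2)&(X[:,2]>.1)&(hgt>0)
    print('brass',brass.sum())
    # bottles
    for nm,z0,z1,x0,y0,r,rr in [('tall body',.03,.12,.49,.01,.06,.026),('tall cap',.155,.185,.49,.01,.05,.014),('pump',.02,.1,.51,-.19,.06,.029),('squat',.03,.08,.58,.34,.07,.030),('jar',.02,.055,.43,.35,.07,.033),('tumb',.18,.24,.75,-.15,.06,.028)]:
        m=(X[:,2]>z0)&(X[:,2]<z1)&(np.hypot(X[:,0]-x0,X[:,1]-y0)<r)
        if nm!='tumb': m&=(H[:,2]<90)
        if m.sum()>20: print(' ',nm,*circ(X[m],rr),m.sum(), X[m][:,2].max())
    m=(H[:,0]>17)&(H[:,0]<32)&(H[:,1]>110)&(X[:,1]>.2)&(X[:,1]<.5)&(X[:,2]<.03)&(X[:,0]>.3)&(X[:,0]<.75)
    if m.sum()>50:
        print(' tray',m.sum(),cv2.minAreaRect(X[m][:,:2].astype(np.float32)*1000))
E
```

```text
side slope n [-0.4648 -0.049   0.8841] tilt 27.862791407231597 yaw of uphill 6.013054605861118 d -0.18457686431596637 5540 7411
brass 2116
  tall body [ 0.5044 -0.0001] 0.0009580616149684369 621 0.11954617269167156
  tall cap [ 0.5037 -0.0008] 0.0008279685832299696 119 0.18455041015942208
  pump [ 0.5285 -0.211 ] 0.0010543921217843043 500 0.09999487432165899
  squat [0.597  0.3248] 0.0005339840158277813 415 0.0799696908520644
  jar [0.4306 0.3502] 0.0005303412502826108 272 0.05496719636755443
  tumb [ 0.768  -0.1673] 0.0019420329745818924 454 0.2399167155702968
 tray 4115 ((519.9688720703125, 340.0647277832031), (112.1749267578125, 276.14556884765625), 84.93672943115234)
scene slope n [-0.4656 -0.0521  0.8834] tilt 27.940084891213225 yaw of uphill 6.388397800320936 d -0.18356957771392035 1947 3055
brass 1417
  tall body [ 0.5017 -0.0003] 0.0007947885163946677 404 0.11980369995134932
  tall cap [ 0.5019 -0.0004] 0.0007635306142309136 96 0.18484165594380603
  pump [ 0.5282 -0.2096] 0.000667064247146569 444 0.09992924658803837
  squat [0.5967 0.3266] 0.0010459783666385523 92 0.07986024364641553
  jar [0.4285 0.3526] 0.0015744541708383394 141 0.054898219628172096
  tumb [ 0.7651 -0.165 ] 0.0016406405369751784 780 0.2399821830885009
 tray 492 ((481.56683349609375, 368.57171630859375), (244.45761108398438, 174.27569580078125), 45.46411895751953)
```

```bash
cat >> h.py <<'E'
YAW=np.radians(6.2)
def frame(yaw=YAW,tilt=np.radians(28)):
    l=np.array([-np.sin(yaw),np.cos(yaw),0]);f=np.array([np.cos(yaw),np.sin(yaw),0])
    up=f*np.cos(tilt)+np.array([0,0,np.sin(tilt)]);n=np.cross(up,l)
    return up,l,n
E
python3 - <<'E'
from h import *
up,l,n=frame()
P0=np.array([.615,-.04,0.])
for nme in ['side','scene']:
    p=cv2.imread(f'pics/{nme}0.png');d=np.load(f'pics/{nme}0.npy');C=cloud(nme,d);hsv=cv2.cvtColor(p,cv2.COLOR_BGR2HSV)
    X=C.reshape(-1,3);H=hsv.reshape(-1,3)
    dd={'side':-.1846,'scene':-.1836}[nme]
    c=np.array([.6,-.05,0]); nn={'side':np.array([-.4648,-.049,.8841]),'scene':np.array([-.4656,-.0521,.8834])}[nme]
    # local height using fitted plane at centre
    brass=(H[:,0]>15)&(H[:,0]<34)&(H[:,1]>100)&(X[:,0]>.5)&(X[:,0]<.75)&(np.abs(X[:,1]+.05)<.22)
    h=X@nn-dd
    brass&=(h>.003)
    B=X[brass];hb=h[brass]
    q=np.c_[B@up,B@l,hb]
    for lo in np.arange(0,.075,.005):
        m=(hb>=lo)&(hb<lo+.005)
        print(f'{lo:.3f}',m.sum(), end=' ')
        hist=np.histogram(q[m,1],bins=np.arange(-.3,.15,.02))[0];print(hist)
    for nm,l0,lo,hi in [('mixer plate',None,.003,.009),('ring',None,.021,.027),('wing',None,.050,.062),('large',None,.060,.068),('small',None,.046,.054)]:
        m=(hb>lo)&(hb<hi)
        yl={'m':(-.03,.08),'r':(-.03,.08),'w':(-.03,.08),'l':(-.15,-.04),'s':(-.27,-.17)}[nm[0]]
        m&=(q[:,1]>yl[0])&(q[:,1]<yl[1])
        if m.sum()>5:
            print(nm,m.sum(),'uprange',np.percentile(q[m,0],[2,50,98]),'l',np.percentile(q[m,1],[2,50,98]),'h',np.median(hb[m]),cv2.minAreaRect(q[m,:2].astype(np.float32)*1000))
E
```

```text
0.000 249 [ 0  1  9 15 21  1  1  0  9 28 40  6  0  5 16 21 42 34  0  0  0  0]
0.005 316 [ 0  0  7 34 28  1  0  0 13 22 65  5  0  3 14 32 48 44  0  0  0  0]
0.010 80 [ 0  0  0  9  7  0  0  0  0  6 18  0  0  0  1  6 27  6  0  0  0  0]
0.015 122 [ 0  0  0  9  8  0  0  0  0  5 22  0  0  1  4 11 49 13  0  0  0  0]
0.020 508 [  0   0   4  37   9   0   0   0   0   5  26   0   0  27 119 137 137   7
   0   0   0   0]
0.025 137 [ 0  0  2 22  3  0  0  0  0  4 23  0  0  3 21 30 29  0  0  0  0  0]
0.030 103 [ 0  1  0  1  0  0  0  0  7 43 40  0  0  0  1  2  8  0  0  0  0  0]
0.035 82 [ 0  0  0  9  0  0  0  0  2 36 27  0  0  0  1  0  7  0  0  0  0  0]
0.040 32 [ 0  0  4 21  2  0  0  0  0  0  0  0  0  0  0  0  5  0  0  0  0  0]
0.045 59 [ 0  0 10 35  0  0  0  0  0  0  2  0  0  0  1  1 10  0  0  0  0  0]
0.050 42 [ 0  0  0  4  0  0  0  0  0  6 10  0  0  0  6  6 10  0  0  0  0  0]
0.055 139 [ 0  0  0  0  0  0  0  0 10 20 25  0  0  2 26 39 17  0  0  0  0  0]
0.060 169 [ 0  0  0  0  0  0  0  0 52 90 22  0  0  0  2  3  0  0  0  0  0  0]
0.065 16 [0 2 1 0 0 0 0 0 2 7 4 0 0 0 0 0 0 0 0 0 0 0]
0.070 0 [0 0 
[... 2379 characters left out ...]
2] h 0.02297038004273616 ((614.865234375, 1.0229759216308594), (70.53492736816406, 65.66678619384766), 40.594810485839844)
wing 48 uprange [0.6091 0.6175 0.6217] l [-0.0192 -0.0027  0.0227] h 0.05490883352021052 ((614.7921142578125, 1.2563972473144531), (13.698563575744629, 45.84825134277344), 4.3371782302856445)
large 81 uprange [0.5034 0.6142 0.6317] l [-0.1367 -0.1189 -0.0761] h 0.06272432675041051 ((564.9714965820312, -106.51838684082031), (38.37236022949219, 139.40753173828125), 74.77198791503906)
small 37 uprange [0.6045 0.6159 0.6244] l [-0.2473 -0.2389 -0.2267] h 0.0482541697035595 ((614.3106079101562, -237.3722686767578), (23.613628387451172, 18.657564163208008), 40.481109619140625)
```

```bash
cat >> h.py <<'E'
def quat_axes(x,z):
    x=np.array(x,float);z=np.array(z,float);z/=np.linalg.norm(z);x=x-z*(x@z);x/=np.linalg.norm(x)
    return np.c_[x,np.cross(z,x),z]
def plan(pos,Rm,obs=None):
    obs=obs or ctrl.get_obs();R0=Rw(obs['tcp_rot']).as_matrix()
    s=R0.T@(np.array(pos)-obs['eef_pos'])/.03
    rv=np.degrees(R.from_matrix(R0.T@Rm).as_rotvec())
    print('shift',s.round(3),'rot',rv.round(2),'rows>=',np.ceil(np.linalg.norm(s)*30/41.7),np.ceil(np.linalg.norm(rv)/7.16))
E
python3 - <<'E'
from h import *
Rm=quat_axes([1,0,0],[0,0,-1])
plan([.42,-.40,.28],Rm); plan([.503,0,.28],Rm)
E
```

```text
shift [ -5.172 -10.106  -1.936] rot [ -0.05   0.08 -75.11] rows>= 9.0 11.0
shift [-17.347 -16.205  -1.918] rot [ -0.05   0.08 -75.11] rows>= 18.0 11.0
```

Emit:
apply_moves(moves=[[[87,-5.2,-10.1,-1.9,0,0,-75],[87,-5.2,-10.1,-1.9,0,0,-75],[87,-5.2,-10.1,-1.9,0,0,-75],[87,-5.2,-10.1,-1.9,0,0,-75],[87,-5.2,-10.1,-1.9,0,0,-75],[87,-5.2,-10.1,-1.9,0,0,-75],[87,-17.3,-16.2,-1.9,0,0,-75],[87,-17.3,-16.2,-1.9,0,0,-75],[87,-17.3,-16.2,-1.9,0,0,-75],[87,-17.3,-16.2,-1.9,0,0,-75],[87,-17.3,-16.2,-1.9,0,0,-75],[87,-17.3,-16.2,-1.9,0,0,-75]]])

```text
t: 1.15
eef_pos: [0.4288, -0.2237, 0.2718]
tcp_rot: [0.0, 1.0, 0.0, -0.0]
ft_force: [0.7, -0.8, -0.3]
gripper_width: 0.0867
```

```bash
python3 - <<'E'
from h import *
o=ctrl.get_obs();print(o['t'],o['eef_pos'],o['joints'])
Rm=quat_axes([1,0,0],[0,0,-1])
plan([.50,0.05,.28],Rm)
E
```

```text
1.15 [ 0.4288 -0.2237  0.2718] [ 0.9578 -0.0401 -0.5126  1.7557 -0.0193  1.4209  0.4488]
shift [ 2.378 -9.121 -0.279] rot [0.03 0.02 0.03] rows>= 7.0 1.0
```

Emit:
apply_moves(moves=[[[87,2.4,-7.5,-0.6,0,0,0],[87,2.4,-7.5,-0.6,0,0,0],[87,2.4,-7.5,-0.6,0,0,0],[87,2.4,-7.5,-0.6,0,0,0],[87,2.4,-7.5,-0.6,0,0,0],[87,2.4,-7.5,-0.6,0,0,0],[87,2.4,-7.5,-0.6,0,0,0],[87,2.4,-7.5,-0.6,0,0,0]]])

```text
t: 1.82
eef_pos: [0.5012, 0.0011, 0.2898]
tcp_rot: [0.0, 1.0, 0.001, -0.0]
ft_force: [-0.4, -1.0, 0.5]
gripper_width: 0.0867
```

```bash
python3 - <<'E'
from h import *
o,p,d=snap('wrist','w1')
print(o['t'],o['eef_pos'],o['joints'])
E
```

```text
1.8167 [0.5012 0.0011 0.2898] [ 0.7275  0.0058 -0.7772  1.6813  0.0041  1.4563 -0.0475]
```

View pics/w1.png

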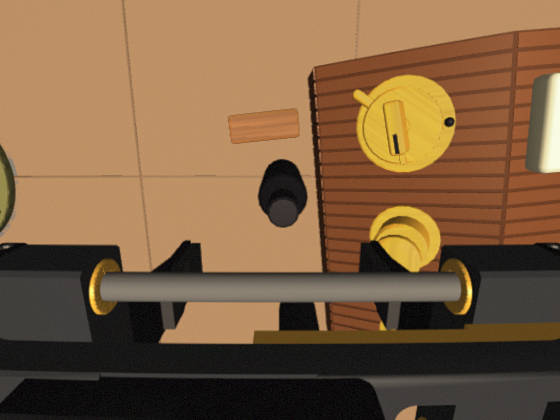

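```bash
python3 - <<'E'
from h import *
p=cv2.imread('pics/w1.png');d=np.load('pics/w1.npy')
o=ctrl.get_obs()
C=cloud('wrist',d,o)
X=C.reshape(-1,3);H=cv2.cvtColor(p,cv2.COLOR_BGR2HSV).reshape(-1,3)
m=(X[:,2]>.183)&(np.hypot(X[:,0]-.503,X[:,1])<.04)&(H[:,2]<80)
print('cap top',m.sum(),X[m].mean(0),(X[m].max(0)+X[m].min(0))/2)
from scipy.optimize import least_squares
m=(X[:,2]>.155)&(X[:,2]<.185)&(np.hypot(X[:,0]-.503,X[:,1])<.04)&(H[:,2]<80)
print(m.sum())
m=(X[:,2]>.03)&(X[:,2]<.12)&(np.hypot(X[:,0]-.503,X[:,1])<.06)&(H[:,2]<80)
s=least_squares(lambda q:np.hypot(X[m,0]-q[0],X[m,1]-q[1])-.026,[.503,0],loss='soft_l1',f_scale=.003);print('body',s.x,m.sum())
# slope plane
br=(H[:,0]<14)&(H[:,2]<150)&(X[:,0]>.57)&(X[:,0]<.69)&(X[:,1]>-.1)&(X[:,1]<.12)&(X[:,2]>.08)&(X[:,2]<.17)
Q=X[br];k=np.ones(len(Q),bool)
for _ in range(5):
    c=Q[k].mean(0);nn=np.linalg.svd(Q[k]-c,full_matrices=False)[2][2];nn*=np.sign(nn[2]);k=np.abs((Q-c)@nn)<.003
print('plane',nn,nn@c,np.degrees(np.arccos(nn[2])),np.degrees(np.arctan2(-nn[1],-nn[0])),k.sum())
h=X@nn-nn@c
up,l,n=frame()
gold=(H[:,0]>15)&(H[:,0]<34)&(H[:,1]>100)&(X[:,0]>.5)&(X[:,0]<.75)
for nm,lo,hi,y0,y1 in [('plate',.003,.009,-.05,.08),('ring',.02,.027,-.04,.07),('wing',.05,.063,-.03,.05),('large',.058,.07,-.15,-.04)]:
    mm=gold&(h>lo)&(h<hi)&(X@l>y0)&(X@l<y1)
    q=np.c_[X[mm]@up,X[mm]@l]
    print(nm,mm.sum(),np.percentile(q,[1,50,99],axis=0).T.ravel(),np.median(h[mm]),cv2.minAreaRect(q.astype(np.float32)*1000))
P0=c
for nm,uv,hh in [('pip',(449,122),.006),('nib',(403,160),.05),('line',(396,145),.058),('wing top near',(393,102),.058),('levertip',(358,95),.017)]:
    w=onplane('wrist',[uv],c+nn*hh,nn,o)[0];print(nm,w@up,w@l)
E
```

```text
cap top 25413 [0.5017 0.0237 0.3951] [0.5044 0.0088 0.2977]
192
body [0.5233 0.0026] 519
plane [-0.4654 -0.0464  0.8839] -0.1849841465416236 27.888811717683083 5.69493375414489 14823
plate 2277 [ 0.5674  0.6278  0.6574 -0.0428  0.0076  0.0472] 0.004755061263165494 ((586.5172119140625, -21.476974487304688), (161.79779052734375, 92.34163665771484), 42.028648376464844)
ring 3788 [ 0.5748  0.6209  0.6469 -0.0316  0.0049  0.0363] 0.022892005967353232 ((571.4078369140625, 2.507293701171875), (73.32241821289062, 155.89952087402344), 89.78504180908203)
wing 910 [ 0.6044  0.6131  0.6213 -0.0198  0.0036  0.024 ] 0.05654356101975515 ((612.61376953125, 1.9503669738769531), (14.406770706176758, 45.48585891723633), 6.7530622482299805)
large 867 [ 0.599   0.6196  0.6337 -0.1254 -0.108  -0.0959] 0.06210012785152813 ((582.7794799804688, -87.30287170410156), (22.955259323120117, 125.94414520263672), 59.267478942871094)
pip 0.6539949763095282 0.0011917968864843403
nib 0.6188268952173364 -0.02616277323216142
line 0.6143769137036978 -0.011941919953904784
wing top near 0.6126807796263233 0.023560546989461775
levertip 0.5730791914195444 0.03512968575628612
```

```bash
python3 - <<'E'
from h import *
o=ctrl.get_obs()
print(onz('wrist',[(283,211)],.19,o),onz('wrist',[(283,211)],.188,o))
print(proj('wrist',[[.503,-.0005,.19],[.489,-.0005,.19],[.517,-.0005,.19],[.503,-.0145,.19],[.503,.0135,.19]],o))
plan([.503,-.0005,.215],quat_axes([1,0,0],[0,0,-1]))
plan([.503,-.0005,.150],quat_axes([1,0,0],[0,0,-1]))
p=cv2.imread('pics/w1.png')
cv2.imwrite('pics/w1z.png',cv2.resize(p[150:240,230:330],None,fx=6,fy=6,interpolation=cv2.INTER_CUBIC))
# tray corners from side
print(onz('side',[(124,330),(241.7,377.3),(200,415.3),(175,310.7)],.012))
E
```

```text
[[ 0.5037 -0.0011  0.19  ]] [[ 0.5037 -0.0017  0.188 ]]
[[282.2306 210.3017]
 [265.7679 210.3276]
 [298.6947 210.2758]
 [282.2331 225.9655]
 [282.2277 194.2049]]
shift [ 0.069 -0.021  2.486] rot [ 0.04  0.04 -0.06] rows>= 2.0 1.0
shift [ 0.071 -0.023  4.652] rot [ 0.04  0.04 -0.06] rows>= 4.0 1.0
[[0.6457 0.3838 0.012 ]
 [0.3783 0.3037 0.012 ]
 [0.3863 0.409  0.012 ]
 [0.6002 0.2804 0.012 ]]
```

View pics/w1z.png

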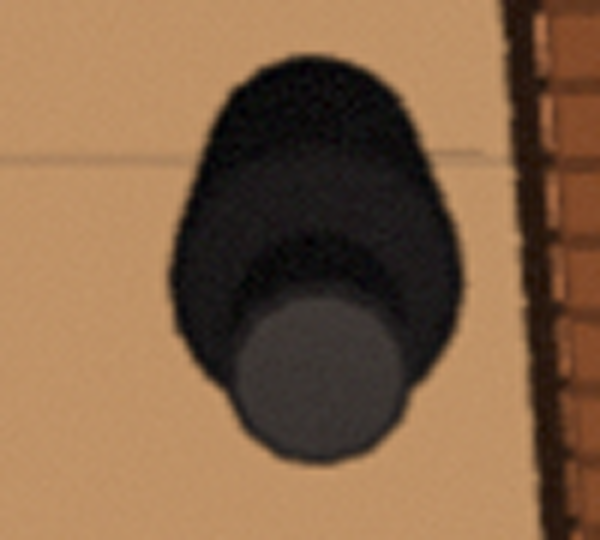

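Emit:
apply_moves(moves=[[[87,0.08,0.1,2.5,0,0,0],[87,0.08,0.1,2.5,0,0,0],[87,0.08,0.1,3.6,0,0,0],[87,0.08,0.1,4.65,0,0,0],[87,0.08,0.1,4.65,0,0,0],[20,0.08,0.1,4.65,0,0,0],[20,0.08,0.1,4.65,0,0,0],[20,0.08,0.1,4.65,0,0,0],[20,0.08,0.1,4.65,0,0,0],[20,0.08,0.1,4.65,0,0,0],[20,0.08,0.1,4.65,0,0,0],[20,0.08,0.1,4.65,0,0,0]]], newtons=35)

```text
t: 2.87
eef_pos: [0.5039, -0.0039, 0.1509]
tcp_rot: [0.0, 1.0, -0.001, 0.0]
ft_force: [0.5, -0.8, -0.4]
gripper_width: 0.048
```

```bash
python3 - <<'E'
from h import *
o,p,d=snap('side','s2')
print(o['t'],o['eef_pos'],o['gripper_width'],o['ft_force'])
cv2.imwrite('pics/s2z.png',cv2.resize(p[80:300,150:400],None,fx=2.6,fy=2.6))
E
```

```text
2.8667 [ 0.5039 -0.0039  0.1509] 0.048003240867308436 [ 0.5325 -0.8327 -0.4207]
```

View pics/s2z.png

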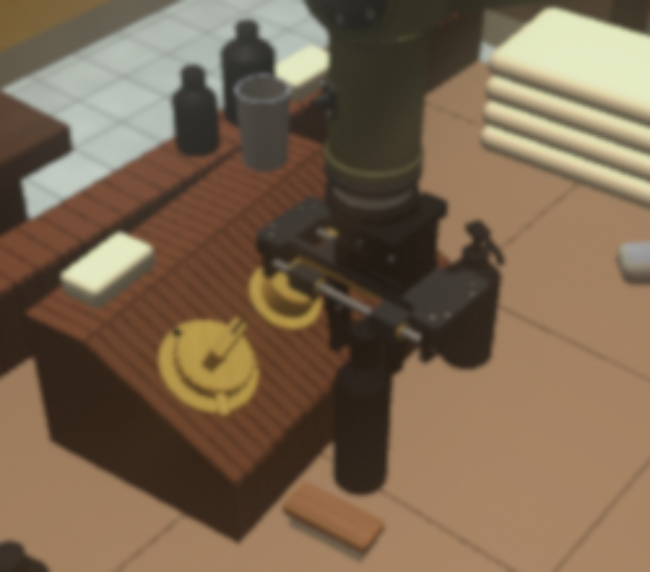

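Emit:
apply_moves(moves=[[[20,0,0,0,0,0,0],[20,0,0,0,0,0,0],[20,0,0,0,0,0,0],[20,0,0,0,0,0,0],[20,0,0,0,0,0,0],[20,0,0,0,0,0,0],[20,0,0,0,0,0,0],[20,0,0,-0.2,0,0,0],[20,0,0,-0.5,0,0,0],[20,0,0,-1,0,0,0],[20,0,0,-1,0,0,0]]])

```text
t: 3.83
eef_pos: [0.5052, -0.0038, 0.183]
tcp_rot: [0.0, 1.0, -0.001, 0.002]
ft_force: [-0.0, 0.5, -3.2]
gripper_width: 0.0271
```

```bash
python3 - <<'E'
from h import *
o,p,d=snap('side','s3')
print(o['t'],o['eef_pos'],o['gripper_width'],o['ft_force'])
cv2.imwrite('pics/s3z.png',cv2.resize(p[80:300,150:400],None,fx=2.6,fy=2.6))
Rm=quat_axes([1,0,0],[0,0,-1])
plan([.500,-.002,.245],Rm);plan([.500,.2,.245],Rm);plan([.515,.341,.245],Rm)
E
```

```text
3.8333 [ 0.5052 -0.0038  0.183 ] 0.027108925616380973 [-0.0497  0.4743 -3.1744]
shift [-0.152 -0.06  -2.106] rot [ 0.04 -0.18 -0.12] rows>= 2.0 1.0
shift [-0.167 -6.794 -2.11 ] rot [ 0.04 -0.18 -0.12] rows>= 6.0 1.0
shift [  0.323 -11.495  -2.112] rot [ 0.04 -0.18 -0.12] rows>= 9.0 1.0
```

View pics/s3z.png

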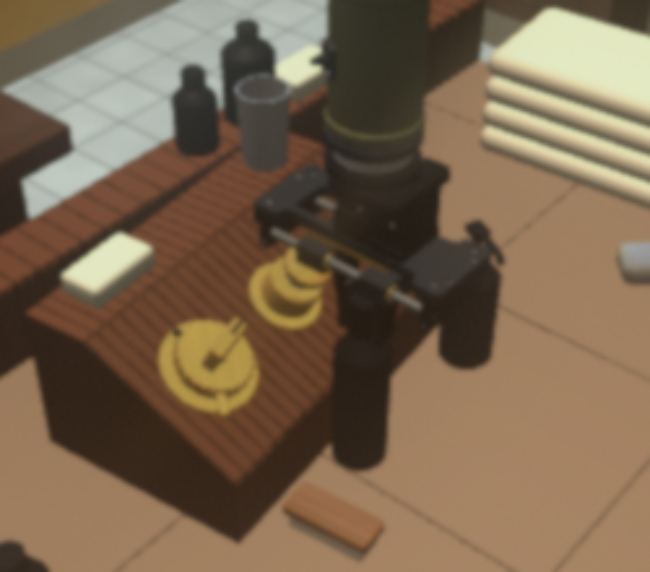

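Emit:
apply_moves(moves=[[[20,-0.1,0,-0.8,0,0,0],[20,-0.15,-0.2,-1.6,0,0,0],[20,-0.15,-0.6,-2.1,0,0,0],[20,-0.15,-1.2,-2.1,0,0,0],[20,-0.15,-2.1,-2.1,0,0,0],[20,-0.15,-3.1,-2.1,0,0,0],[20,-0.15,-4.1,-2.1,0,0,0],[20,-0.15,-5.1,-2.1,0,0,0],[20,-0.15,-6.1,-2.1,0,0,0],[20,-0.05,-7.1,-2.1,0,0,0],[20,0.1,-8.1,-2.1,0,0,0],[20,0.2,-8.9,-2.1,0,0,0]]])

```text
t: 4.88
eef_pos: [0.5096, 0.2653, 0.2426]
tcp_rot: [-0.0, 1.0, -0.0, -0.0]
ft_force: [0.8, -0.6, -3.6]
gripper_width: 0.0271
```

```bash
python3 - <<'E'
from h import *
o=ctrl.get_obs()
print(o['t'],o['eef_pos'],o['gripper_width'],o['ft_force'])
Rm=quat_axes([1,0,0],[0,0,-1])
plan([.515,.341,.245],Rm);plan([.515,.341,.158],Rm)
E
```

```text
4.8833 [0.5096 0.2653 0.2426] 0.027083361212048736 [ 0.8263 -0.5855 -3.5589]
shift [ 0.176 -2.522 -0.08 ] rot [-0.04  0.05 -0.05] rows>= 2.0 1.0
shift [ 0.178 -2.52   2.82 ] rot [-0.04  0.05 -0.05] rows>= 3.0 1.0
```

Emit:
apply_moves(moves=[[[20,0.05,-0.8,0,0,0,0],[20,0.15,-1.6,0,0,0,0],[20,0.18,-2.3,0.2,0,0,0],[20,0.18,-2.5,0.7,0,0,0],[20,0.18,-2.5,1.2,0,0,0],[20,0.18,-2.5,1.2,0,0,0],[20,0.18,-2.5,1.2,0,0,0]]])

```text
t: 5.47
eef_pos: [0.5152, 0.3363, 0.2054]
tcp_rot: [0.001, 1.0, -0.001, -0.001]
ft_force: [1.4, -0.2, -2.9]
gripper_width: 0.0269
```

```bash
python3 - <<'E'
from h import *
o,p,d=snap('side','s4')
print(o['t'],o['eef_pos'],o['gripper_width'],o['ft_force'])
cv2.imwrite('pics/s4z.png',cv2.resize(p[230:420,60:310],None,fx=3,fy=3))
o,p,d=snap('wrist','w4')
plan([.515,.341,.155],quat_axes([1,0,0],[0,0,-1]))
E
```

```text
5.4667 [0.5152 0.3363 0.2054] 0.0268962632245485 [ 1.3713 -0.2384 -2.8794]
shift [-0.043 -0.128  1.753] rot [ 0.02 -0.02 -0.2 ] rows>= 2.0 1.0
```

View pics/s4z.png

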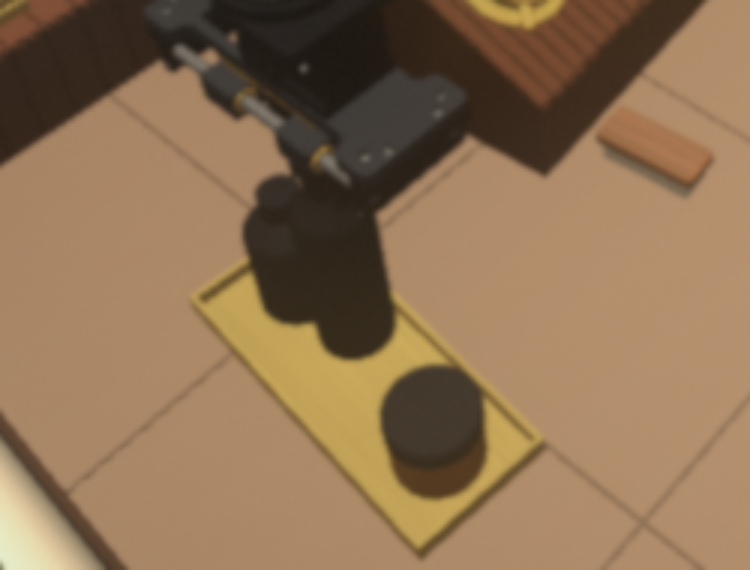

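View pics/w4.png

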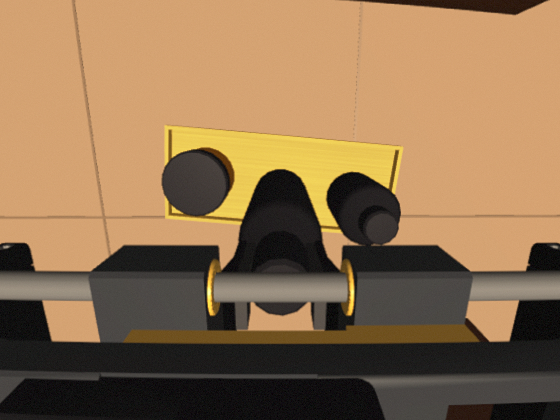

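```bash
python3 - <<'E'
from h import *
o=ctrl.get_obs()
a,b,c=onz('wrist',[(166,126),(402,147),(166,219)],.016,o)
print(a,b,c,(b+c)/2,np.linalg.norm(a-b),np.linalg.norm(a-c))
print(onz('wrist',[(196,183)],.058,o),onz('wrist',[(380,224)],.118,o))
E
```

```text
[0.3938 0.4074 0.016 ] [0.6505 0.384  0.016 ] [0.3837 0.3027 0.016 ] [0.5171 0.3434 0.016 ] 0.25775536976848484 0.1052144813096989
[[0.4332 0.3526 0.058 ]] [[0.5995 0.3284 0.118 ]]
```

Emit:
apply_moves(moves=[[[20,0,-0.17,0.5,0,0,0],[20,0,-0.17,1.0,0,0,0],[20,0,-0.17,1.4,0,0,0],[20,0,-0.17,1.6,0,0,0],[20,0,-0.17,1.65,0,0,0],[20,0,-0.17,1.7,0,0,0],[20,0,-0.17,1.7,0,0,0]]])

```text
t: 6.15
eef_pos: [0.5159, 0.3434, 0.1566]
tcp_rot: [-0.0, 1.0, -0.001, 0.0]
ft_force: [1.1, 0.4, -3.6]
gripper_width: 0.0274
```

```bash
python3 - <<'E'
from h import *
o,p,d=snap('side','s5')
print(o['t'],o['eef_pos'],o['gripper_width'],o['ft_force'])
cv2.imwrite('pics/s5z.png',cv2.resize(p[230:420,60:310],None,fx=3,fy=3))
E
```

```text
6.15 [0.5159 0.3434 0.1566] 0.027439993538520033 [ 1.0633  0.4416 -3.6208]
```

View pics/s5z.png

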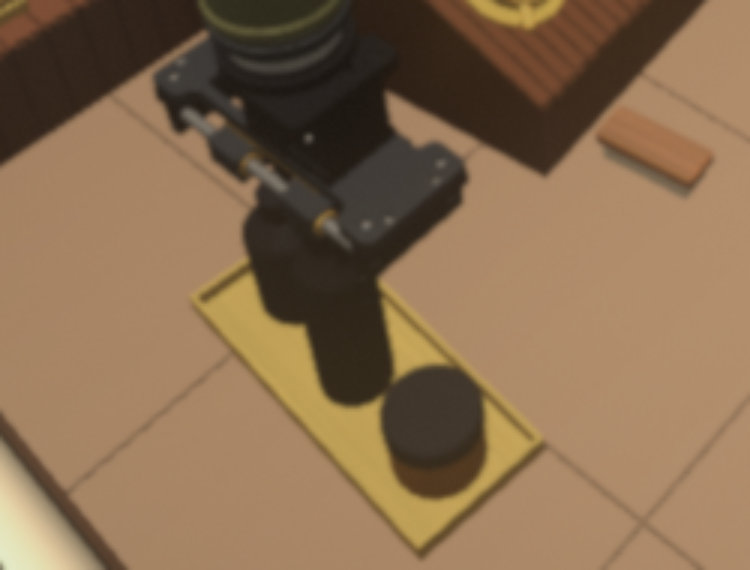

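Emit:
apply_moves(moves=[[[20,0,0,0.03,0,0,0],[20,0,0,0.06,0,0,0],[20,0,0,0.06,0,0,0]]])

```text
t: 6.45
eef_pos: [0.5158, 0.3432, 0.1547]
tcp_rot: [-0.0, 1.0, -0.001, 0.0]
ft_force: [0.3, 0.5, -3.4]
gripper_width: 0.0274
```

Emit:
apply_moves(moves=[[[20,0,0,0.03,0,0,0],[20,0,0,0.06,0,0,0],[20,0,0,0.06,0,0,0]]])

```text
t: 6.7
eef_pos: [0.5161, 0.3437, 0.1544]
tcp_rot: [-0.0, 1.0, -0.001, 0.001]
ft_force: [-1.6, -1.6, 4.9]
gripper_width: 0.0271
```

Emit:
apply_moves(moves=[[[32,0,0,-0.02,0,0,0],[40,0,0,-0.02,0,0,0],[50,0,0,-0.02,0,0,0],[60,0,0,-0.02,0,0,0],[60,0,0,-0.02,0,0,0],[60,0,0,-0.02,0,0,0],[60,0,0,-0.02,0,0,0],[60,0,0,-0.02,0,0,0]]])

```text
t: 7.37
eef_pos: [0.5157, 0.3432, 0.1532]
tcp_rot: [0.0, 1.0, -0.001, -0.0]
ft_force: [-0.4, -0.1, -0.5]
gripper_width: 0.0591
```

```bash
python3 - <<'E'
from h import *
o,p,d=snap('side','s6')
print(o['t'],o['eef_pos'],o['gripper_width'],o['ft_force'],o['joints'])
cv2.imwrite('pics/s6z.png',cv2.resize(p[230:420,60:310],None,fx=3,fy=3))
up,l,n=frame(np.radians(6.0))
a=np.radians(-83);y=-np.sin(a)*up+np.cos(a)*l
print('wing y',y)
Rv=quat_axes([1,0,0],[0,0,-1])
plan([.515,.342,.27],Rv)
# hover above knob along n
# axis point: use frame 6.2 coords
u2,l2,n2=frame()
Kp=u2*.6126+l2*.0025; Kp=Kp+n*( (-.185)-Kp@np.array([-.4654,-.0464,.8839]) )
print('axis on slope',Kp)
E
```

```text
7.3667 [0.5157 0.3432 0.1532] 0.059124602486520926 [-0.4477 -0.1091 -0.5343] [ 0.0986  0.4545 -0.9405  1.5955  0.3784  1.2862 -0.9033]
wing y [0.8588 0.2128 0.466 ]
shift [-0.023  0.04  -3.891] rot [ 0.    0.01 -0.11] rows>= 3.0 1.0
axis on slope [0.6244 0.07   0.1232]
```

View pics/s6z.png

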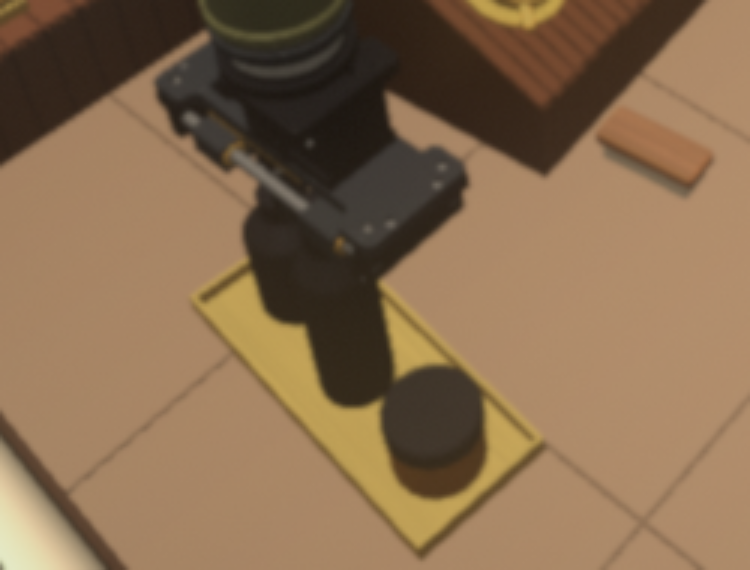

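Emit:
apply_moves(moves=[[[60,0,0,-1,0,0,0],[60,0,0,-2.2,0,0,0],[60,0,0,-3.4,0,0,0],[60,0,0,-4.2,0,0,0],[60,0,0,-4.2,0,0,0],[60,0,0,-4.2,0,0,0]]])

```text
t: 7.92
eef_pos: [0.5161, 0.3439, 0.2809]
tcp_rot: [-0.001, 1.0, -0.001, 0.001]
ft_force: [-0.4, -0.4, -0.8]
gripper_width: 0.0601
```

```bash
cat >> h.py <<'E'
UP,L,N=frame(np.radians(6.0))
K=np.array([.6244,.070,.1232])
def knobR(deg): # jaw axis across wing at pointer angle deg
    a=np.radians(deg);return quat_axes(-np.sin(a)*UP+np.cos(a)*L,-N)
E
python3 - <<'E'
from h import *
o,p,d=snap('side','s7')
cv2.imwrite('pics/s7z.png',cv2.resize(p[230:420,60:310],None,fx=3,fy=3))
plan(K+.135*N,knobR(-83))
E
```

```text
shift [1.542 9.321 1.228] rot [ -0.2   28.05 -12.85] rows>= 7.0 5.0
```

View pics/s7z.png

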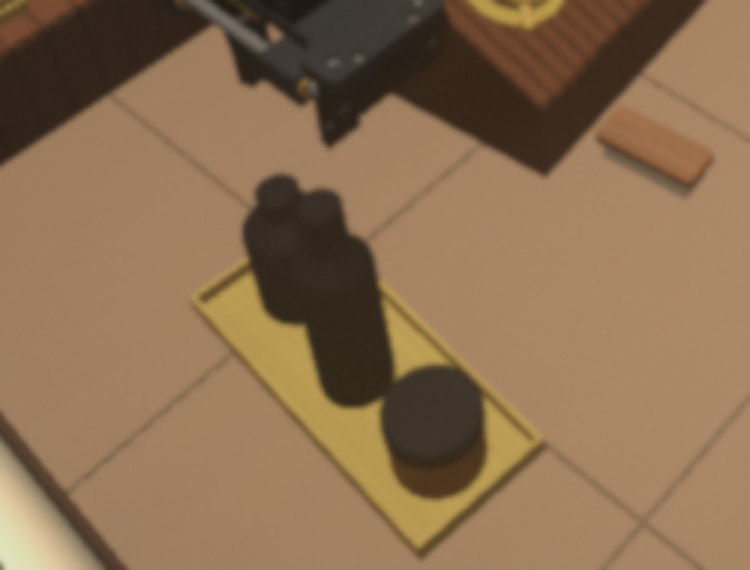

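Emit:
apply_moves(moves=[[[60,0.3,1.2,0,0,0,0],[60,0.6,2.5,0,0,6,-3],[60,0.9,3.9,0.3,0,12,-6],[60,1.2,5.2,0.6,0,18,-9],[60,1.5,6.5,0.9,0,24,-12],[60,1.54,7.8,1.2,0,28,-12.8],[60,1.54,8.8,1.23,-0.2,28,-12.8],[60,1.54,9.32,1.23,-0.2,28,-12.8],[60,1.54,9.32,1.23,-0.2,28,-12.8],[60,1.54,9.32,1.23,-0.2,28,-12.8]]])

```text
t: 8.8
eef_pos: [0.5601, 0.0612, 0.2405]
tcp_rot: [0.002, 0.965, 0.107, 0.24]
ft_force: [0.2, 0.9, -0.3]
gripper_width: 0.0602
```

```bash
python3 - <<'E'
from h import *
o,p,d=snap('wrist','w8')
print(o['t'],o['eef_pos'],o['joints'])
plan(K+.135*N,knobR(-83),o)
E
```

```text
8.8 [0.5601 0.0612 0.2405] [ 0.6011 -0.2537 -0.6621  2.0467 -0.2248  0.8182  0.2517]
shift [ 0.08  -0.059 -0.035] rot [ 0.04  0.23 -0.31] rows>= 1.0 1.0
```

View pics/w8.png

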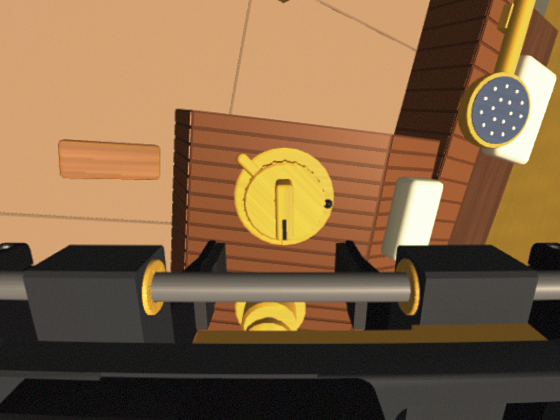

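```bash
python3 - <<'E'
from h import *
p=cv2.imread('pics/w8.png');d=np.load('pics/w8.npy');o=ctrl.get_obs()
C=cloud('wrist',d,o);X=C.reshape(-1,3);H=cv2.cvtColor(p,cv2.COLOR_BGR2HSV).reshape(-1,3)
br=(H[:,0]<14)&(H[:,2]<150)&(X[:,0]>.57)&(X[:,0]<.69)&(X[:,1]>-.03)&(X[:,1]<.12)&(X[:,2]>.08)&(X[:,2]<.16)
Q=X[br];k=np.ones(len(Q),bool)
for _ in range(8):
    c=Q[k].mean(0);nn=np.linalg.svd(Q[k]-c,full_matrices=False)[2][2];nn*=np.sign(nn[2]);k=np.abs((Q-c)@nn)<.003
print(nn,nn@c,np.degrees(np.arccos(nn[2])),np.degrees(np.arctan2(-nn[1],-nn[0])),k.sum(),'model h of K',K@nn-nn@c)
h=X@nn-nn@c
dk=(X-K)
gold=(H[:,0]>13)&(H[:,0]<36)&(H[:,1]>90)|(H[:,2]<60)
for nm,lo,hi,r in [('plate',.003,.009,.055),('ring',.02,.027,.045),('wing',.050,.063,.035)]:
    m=gold&(h>lo)&(h<hi)&(np.hypot(dk@UP,dk@L)<r)
    q=np.c_[dk[m]@UP,dk[m]@L]*1000
    (cx,cy),rad=cv2.minEnclosingCircle(q.astype(np.float32))
    print(nm,m.sum(),cv2.minAreaRect(q.astype(np.float32)),(cx,cy),rad,np.median(h[m]))
def sp(uv,hh):
    w=onplane('wrist',[uv],c+nn*hh,nn,o)[0]-K;return w@UP*1000,w@L*1000
print('pip',sp((328.5,203.5),.006),'wing ends',sp((285,179),.058),sp((284,240),.058),'plate L/R',sp((234,196),.006),sp((334,196),.006))
plan(K+.135*N,knobR(-83))
E
python3 -c "
import cv2;p=cv2.imread('pics/w8.png');cv2.imwrite('pics/w8z.png',cv2.resize(p[140:255,225:345],None,fx=5,fy=5,interpolation=cv2.INTER_CUBIC))"
```

```text
[-0.4652 -0.045   0.884 ] -0.1849593133316037 27.86600022721906 5.527677284600866 3047 model h of K 0.00023106809865772182
plate 2187 ((1.4082717895507812, 4.6308441162109375), (92.87702941894531, 92.57624816894531), 8.783868789672852) (1.4904277324676514, 4.549060344696045) 46.92367172241211 0.005502569339102009
ring 3977 ((1.5258674621582031, 5.058563232421875), (73.02745819091797, 72.29502868652344), 5.696307182312012) (-1.1051826477050781, 6.110019683837891) 39.98386001586914 0.02358361317447316
wing 1008 ((1.36673903465271, 4.90362548828125), (13.974516868591309, 45.400943756103516), 7.734958648681641) (1.7630287408828735, 4.917559623718262) 22.940195083618164 0.057396479653411256
pip (np.float64(43.719110291986894), np.float64(4.694558505907446)) wing ends (np.float64(-1.3276238136090646), np.float64(31.576899279715942)) (np.float64(3.8781454060352503), np.float64(-17.054847257039224)) plate L/R (np.float64(-44.927360649871325), np.float64(1.3444673712219144)) (np.float64(47.687053587936916), np.float64(12.425912623280416))
shift [ 0.045  0.005 -0.028] rot [-0.04  0.18 -0.14] rows>= 1.0 1.0
```

View pics/w8z.png

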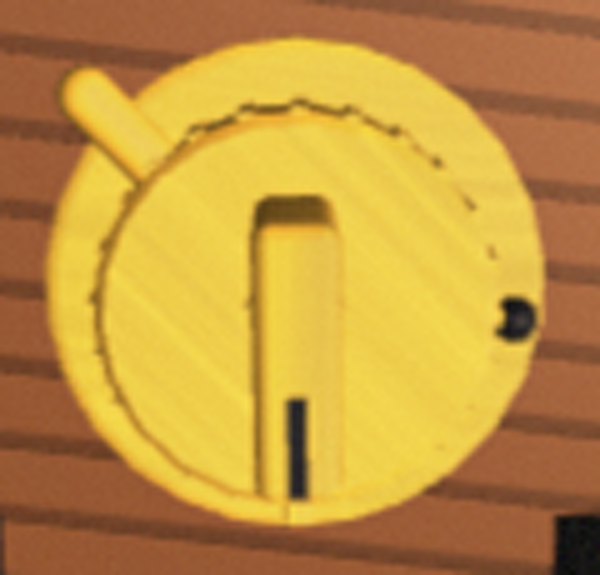

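```bash
cat >> h.py <<'E'
K=K+.00145*UP+.0048*L
E
python3 - <<'E'
from h import *
for h in (.135,.08,.034): plan(K+h*N,knobR(-82.5))
E
```

```text
shift [ 0.112 -0.149 -0.028] rot [-0.04  0.18 -0.64] rows>= 1.0 1.0
shift [ 0.118 -0.147  1.805] rot [-0.04  0.18 -0.64] rows>= 2.0 1.0
shift [ 0.123 -0.146  3.339] rot [-0.04  0.18 -0.64] rows>= 3.0 1.0
```

Emit:
apply_moves(moves=[[[45,0.12,-0.15,0.5,0,0,-0.6],[45,0.12,-0.15,1.0,0,0,-0.6],[45,0.12,-0.15,1.5,0,0,-0.6],[45,0.12,-0.15,1.8,0,0,-0.6],[45,0.12,-0.15,1.8,0,0,-0.6],[45,0.12,-0.15,1.8,0,0,-0.6]]])

```text
t: 9.35
eef_pos: [0.5883, 0.0724, 0.1955]
tcp_rot: [0.003, 0.964, 0.115, 0.241]
ft_force: [0.3, 0.1, -0.2]
gripper_width: 0.0452
```

```bash
python3 - <<'E'
from h import *
o,p,d=snap('wrist','w9')
print(o['t'],o['eef_pos'],o['joints'],o['gripper_width'])
for h in (.08,.034): plan(K+h*N,knobR(-82.5),o)
p1,_=viewer.snapshot('side');cv2.imwrite('pics/s9.png',cv2.resize(p1[60:300,130:400],None,fx=2.6,fy=2.6))
E
```

```text
9.35 [0.5883 0.0724 0.1955] [ 0.6237 -0.1287 -0.7525  2.0519 -0.109   0.6995  0.1576] 0.04519934412633233
shift [-0.04   0.041  0.019] rot [-0.12  0.14  0.1 ] rows>= 1.0 1.0
shift [-0.036  0.044  1.553] rot [-0.12  0.14  0.1 ] rows>= 2.0 1.0
```

View pics/w9.png

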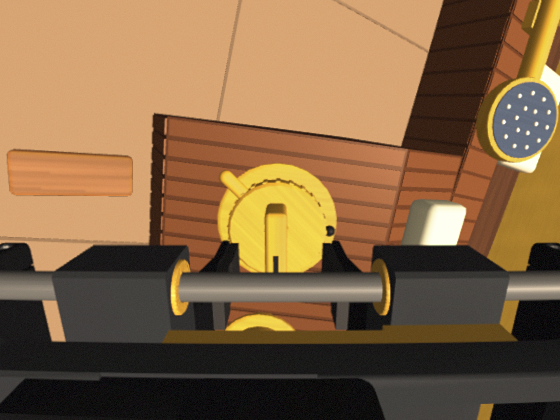

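View pics/s9.png

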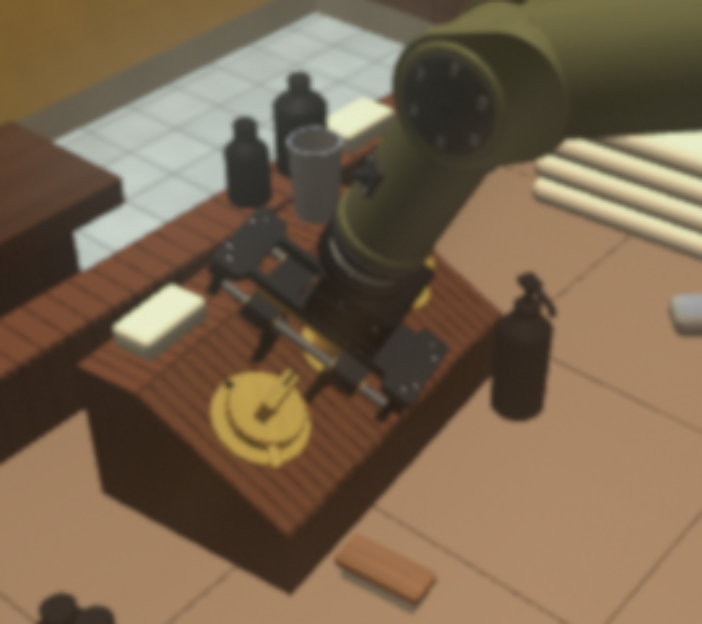

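Emit:
apply_moves(moves=[[[45,-0.07,0.02,0.5,0,0,0],[45,-0.07,0.02,1.0,0,0,0],[45,-0.07,0.02,1.3,0,0,0],[45,-0.07,0.02,1.55,0,0,0],[45,-0.07,0.02,1.55,0,0,0],[26,-0.07,0.02,1.55,0,0,0],[26,-0.07,0.02,1.55,0,0,0],[26,-0.07,0.02,1.55,0,0,0]]], newtons=12)

```text
t: 10.12
eef_pos: [0.609, 0.0725, 0.1552]
tcp_rot: [0.004, 0.963, 0.114, 0.242]
ft_force: [0.4, 1.0, 0.3]
gripper_width: 0.0324
```

```bash
python3 - <<'E'
from h import *
o,p,d=snap('wrist','w10')
print(o['t'],o['eef_pos'],o['joints'],o['gripper_width'],o['ft_force'])
plan(K+.034*N,knobR(-82.5),o)
p1,_=viewer.snapshot('side');cv2.imwrite('pics/s10.png',cv2.resize(p1[60:300,130:400],None,fx=2.6,fy=2.6))
E
```

```text
10.1167 [0.609  0.0725 0.1552] [ 0.6299 -0.0135 -0.7989  2.0596  0.0394  0.6036  0.0382] 0.032376629353390425 [0.3815 0.9948 0.2718]
shift [-0.007 -0.025  0.045] rot [ 0.04 -0.02  0.06] rows>= 1.0 1.0
```

View pics/w10.png

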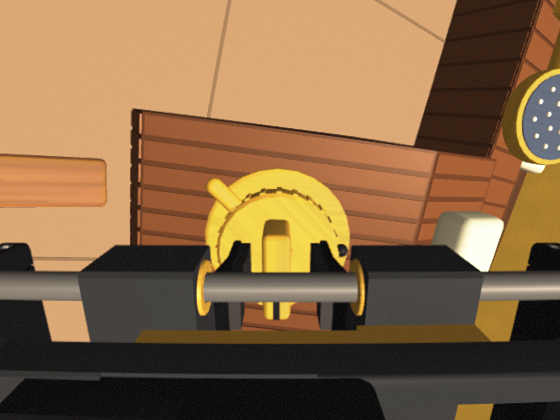

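View pics/s10.png

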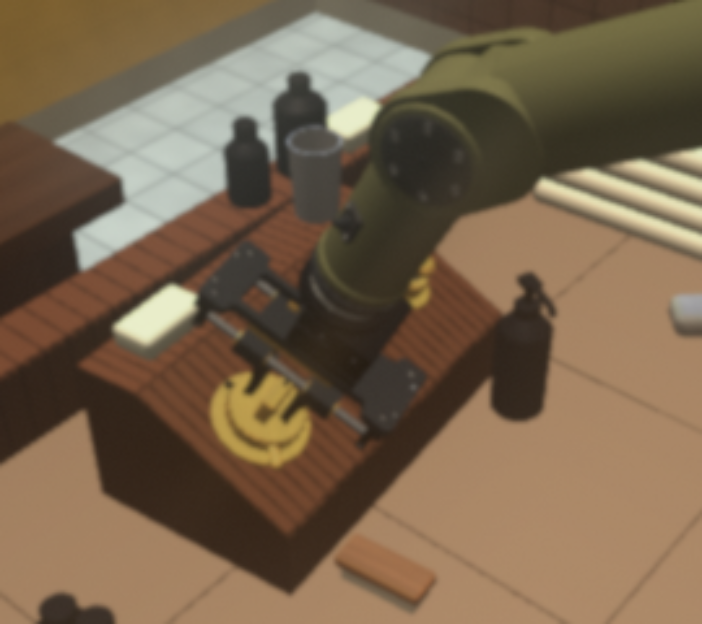

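Emit:
apply_moves(moves=[[[24,-0.06,0,0.02,0,0,0],[18,-0.06,0,0.02,0,0,0],[10,-0.06,0,0.02,0,0,0],[8,-0.06,0,0.02,0,0,0],[8,-0.06,0,0.02,0,0,0],[8,-0.06,0,0.02,0,0,0],[8,-0.06,0,0.02,0,0,0]]], newtons=12)

```text
t: 10.8
eef_pos: [0.6078, 0.0722, 0.1532]
tcp_rot: [0.003, 0.964, 0.114, 0.242]
ft_force: [2.5, 0.3, 0.2]
gripper_width: 0.0139
```

```bash
python3 - <<'E'
from h import *
o=ctrl.get_obs()
print(o['t'],o['eef_pos'],o['joints'],o['gripper_width'],'tool force',Rw(o['tcp_rot']).inv().apply(o['ft_force']),Rw(o['tcp_rot']).inv().apply(o['wrist_torque']))
plan(K+.034*N,knobR(-82.5),o)
E
```

```text
10.8 [0.6078 0.0722 0.1532] [ 0.6305 -0.0135 -0.7988  2.064   0.0376  0.5996  0.0401] 0.01386279775506644 tool force [2.358  0.241  0.9887] [ 0.0067 -0.0247  0.0551]
shift [ 0.06  -0.021  0.003] rot [-0.    0.    0.05] rows>= 1.0 1.0
```

Emit:
apply_moves(moves=[[[8,0.02,0,0,0,0,-4],[8,0.02,0,0,0,0,-9],[8,0.02,0,0,0,0,-14],[8,0.02,0,0,0,0,-20],[8,0.02,0,0,0,0,-20]]])

```text
t: 11.22
eef_pos: [0.6074, 0.0721, 0.1529]
tcp_rot: [0.046, 0.929, 0.281, 0.236]
ft_force: [-3.0, -0.8, 3.3]
gripper_width: 0.0138
```

```bash
cat > st.py <<'E'
from h import *
o=ctrl.get_obs()
print(o['t'],o['eef_pos'],o['joints'],o['gripper_width'],'tool force',Rw(o['tcp_rot']).inv().apply(o['ft_force']),Rw(o['tcp_rot']).inv().apply(o['wrist_torque']))
E
python3 st.py
```

```text
11.2167 [0.6074 0.0721 0.1529] [ 0.6252 -0.0129 -0.794   2.0634  0.0393  0.6022  0.3902] 0.01375809349999909 tool force [-1.1905 -0.1169 -4.375 ] [ 0.2063 -0.61    0.0136]
```

Emit:
apply_moves(moves=[[[8,0,0,0,0,0,-5],[8,0,0,0,0,0,-10],[8,0,0,0,0,0,-15],[8,0,0,0,0,0,-20],[8,0,0,0,0,0,-25],[8,0,0,0,0,0,-30],[8,0,0,0,0,0,-30]]])

```text
t: 11.8
eef_pos: [0.6069, 0.0714, 0.1526]
tcp_rot: [0.105, 0.825, 0.511, 0.216]
ft_force: [-6.0, -1.6, 5.8]
gripper_width: 0.0141
```

```bash
python3 st.py; python3 - <<'E'
from h import *
o,p,d=snap('wrist','w12')
p1,_=viewer.snapshot('side');cv2.imwrite('pics/s12.png',cv2.resize(p1[60:300,130:400],None,fx=2.6,fy=2.6))
E
```

```text
11.8 [0.6069 0.0714 0.1526] [ 0.618  -0.0133 -0.7862  2.0639  0.0397  0.6033  0.9115] 0.014119408813862548 tool force [-2.2818 -1.8238 -8.0017] [ 0.6517 -0.7105 -0.0427]
```

View pics/w12.png

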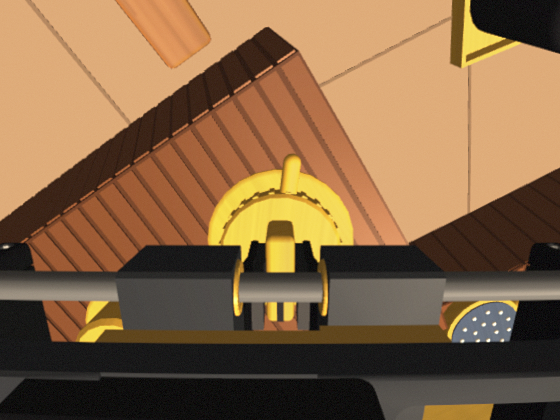

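View pics/s12.png

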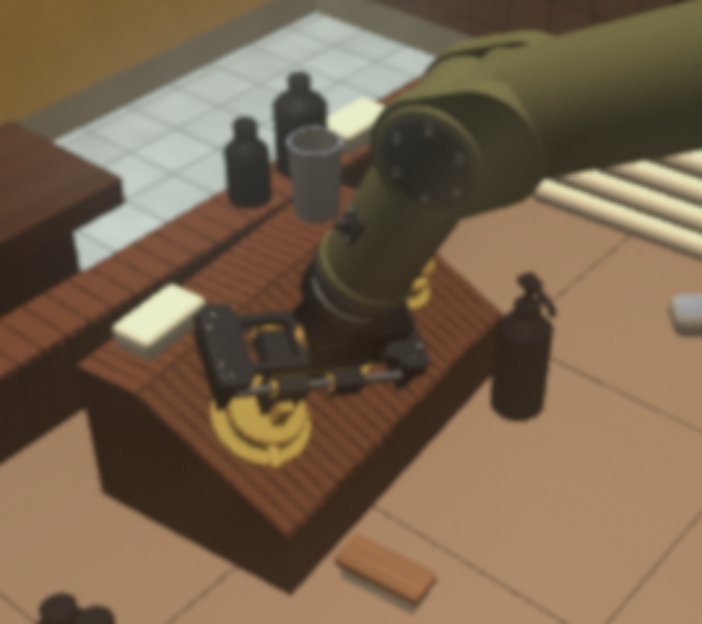

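```bash
python3 - <<'E'
from h import *
o=ctrl.get_obs();r=o['eef_pos']-K
print(r@UP*1000,r@L*1000,r@N*1000, Rw(o['tcp_rot']).as_matrix()[:,2]@N)
x=Rw(o['tcp_rot']).as_matrix()[:,0];a=np.degrees(np.arctan2(-(x@UP),x@L));print('wing angle by tool',a)
plan(K+.034*N,knobR(0),o)
E
```

```text
-2.882991913341778 -1.5701877817359742 34.02164722448575 -0.9999926763894018
wing angle by tool -32.629492680863315
shift [0.096 0.053 0.   ] rot [ -0.18   0.13 -32.63] rows>= 1.0 5.0
```

Emit:
apply_moves(moves=[[[8,0,0,-0.03,0,0,-4],[8,0,0,-0.05,0,0,-8],[8,0,0,-0.05,0,0,-12],[8,0,0,-0.05,0,0,-16],[8,0,0,-0.05,0,0,-16]]])

```text
t: 12.32
eef_pos: [0.6065, 0.071, 0.1527]
tcp_rot: [0.134, 0.746, 0.62, 0.2]
ft_force: [7.5, -1.6, -9.7]
gripper_width: 0.0139
```

```bash
python3 st.py; python3 - <<'E'
from h import *
o=ctrl.get_obs();r=o['eef_pos']-K
print(r@UP*1000,r@L*1000,r@N*1000)
x=Rw(o['tcp_rot']).as_matrix()[:,0];a=np.degrees(np.arctan2(-(x@UP),x@L));print('wing angle by tool',a)
E
```

```text
12.3167 [0.6065 0.071  0.1527] [ 0.6141 -0.0153 -0.7802  2.0654  0.0344  0.6026  1.1946] 0.01390120481672483 tool force [-1.6961  2.5427 11.9552] [-0.1892 -0.3399 -0.0035]
-3.1873187382394716 -1.9651536706379487 34.347933218954374
wing angle by tool -16.53181257113244
```

Emit:
apply_moves(moves=[[[8,0,0,0.03,0,0,-4],[8,0,0,0.03,0,0,-8],[8,0,0,0.03,0,0,-12],[8,0,0,0.03,0,0,-16.5],[8,0,0,0.03,0,0,-16.5],[8,0,0,0.03,0,0,-16.5]]])

```text
t: 12.82
eef_pos: [0.6066, 0.0705, 0.1526]
tcp_rot: [0.161, 0.651, 0.72, 0.178]
ft_force: [-3.0, -4.3, 0.4]
gripper_width: 0.0143
```

```bash
python3 st.py; python3 - <<'E'
from h import *
o,p,d=snap('scene','c13')
r=o['eef_pos']-K
print(r@UP*1000,r@L*1000,r@N*1000)
x=Rw(o['tcp_rot']).as_matrix()[:,0];a=np.degrees(np.arctan2(-(x@UP),x@L));print('wing angle by tool',a)
cv2.imwrite('pics/c13z.png',cv2.resize(p[100:300,150:400],None,fx=3,fy=3))
o,p,d=snap('wrist','w13')
cv2.imwrite('pics/w13z.png',cv2.resize(p[140:340,180:380],None,fx=3,fy=3))
E
```

```text
12.8167 [0.6066 0.0705 0.1526] [ 0.6091 -0.0145 -0.7758  2.0648  0.0383  0.6038  1.4756] 0.014346366277539548 tool force [-4.0141 -2.8111 -1.9828] [ 0.9234 -0.8205 -0.0523]
-3.245843695762653 -2.473151636388512 34.21478912177261
wing angle by tool -0.24064912427032972
```

View pics/c13z.png

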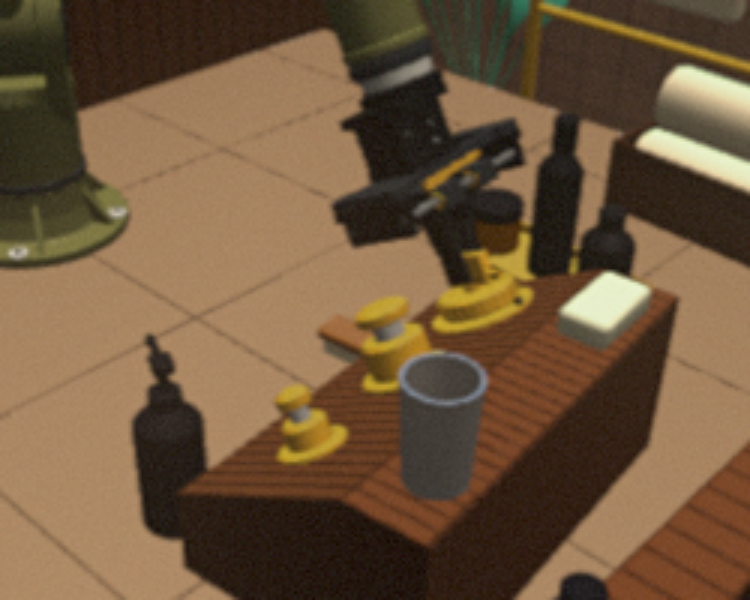

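View pics/w13z.png

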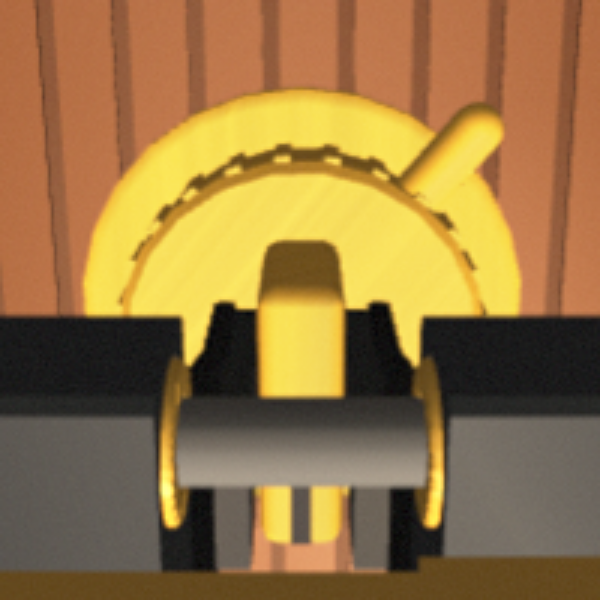

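Emit:
apply_moves(moves=[[[16,0,0,0,0,0,0],[20,0,0,0,0,0,0],[30,0,0,0,0,0,0],[36,0,0,0,0,0,0],[36,0,0,0,0,0,0],[36,0,0,-0.3,0,0,0],[36,0,0,-1.0,0,0,0],[36,0,0,-2.0,0,0,0],[36,0,0,-3.0,0,0,0],[36,0,0,-3.0,0,0,0],[36,0,0,-3.0,0,0,0]]])

```text
t: 13.83
eef_pos: [0.5666, 0.0682, 0.2357]
tcp_rot: [0.164, 0.649, 0.721, 0.18]
ft_force: [0.4, 0.3, -0.3]
gripper_width: 0.036
```

```bash
python3 st.py; python3 - <<'E'
from h import *
o,p,d=snap('wrist','w14')
cv2.imwrite('pics/w14z.png',cv2.resize(p[100:300,150:410],None,fx=3,fy=3))
E
```

```text
13.8333 [0.5666 0.0682 0.2357] [ 0.6058 -0.2379 -0.6877  2.046  -0.2081  0.7938  1.6803] 0.03603483607377091 tool force [0.2286 0.1872 0.4891] [0.4138 0.0848 0.0708]
```

View pics/w14.png

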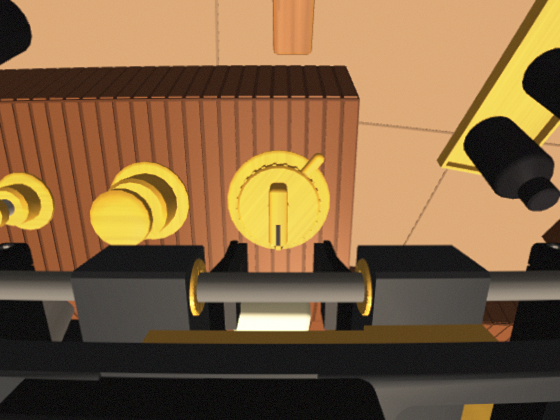

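```bash
python3 - <<'E'
from h import *
p=cv2.imread('pics/w14.png');d=np.load('pics/w14.npy');o=ctrl.get_obs()
C=cloud('wrist',d,o);X=C.reshape(-1,3);H=cv2.cvtColor(p,cv2.COLOR_BGR2HSV).reshape(-1,3)
br=(H[:,0]<14)&(H[:,2]<150)&(X[:,0]>.57)&(X[:,0]<.67)&(X[:,1]>-.1)&(X[:,1]<.12)&(X[:,2]>.08)&(X[:,2]<.15)
Q=X[br];k=np.ones(len(Q),bool)
for _ in range(8):
    c=Q[k].mean(0);nn=np.linalg.svd(Q[k]-c,full_matrices=False)[2][2];nn*=np.sign(nn[2]);k=np.abs((Q-c)@nn)<.003
print(nn,np.degrees(np.arctan2(-nn[1],-nn[0])),k.sum())
h=X@nn-nn@c;dk=X-K
gold=(H[:,0]>13)&(H[:,0]<36)&(H[:,1]>90)|(H[:,2]<60)
for nm,lo,hi,r,lc in [('mplate',.003,.009,.055,0),('ring',.02,.027,.045,0),('wing',.050,.063,.035,0),('large',.058,.069,.04,-.12),('lplate',.003,.009,.055,-.12),('small',.045,.055,.03,-.24)]:
    m=gold&(h>lo)&(h<hi)&(np.hypot(dk@UP,dk@L-lc)<r)
    q=np.c_[dk[m]@UP,dk[m]@L]*1000
    if m.sum()>5: print(nm,m.sum(),cv2.minAreaRect(q.astype(np.float32)),cv2.minEnclosingCircle(q.astype(np.float32)),np.median(h[m]))
def sp(uv,hh):
    w=onplane('wrist',[uv],c+nn*hh,nn,o)[0]-K;return w@UP*1000,w@L*1000
ct=np.array(sp((0,0),0))
lt=np.array(sp((320,158),.017));print('lever tip',lt)
print('large head px',sp((121,218),.064))
E
```

```text
[-0.4648 -0.0476  0.8841] 5.850278381589388 2958
mplate 2308 ((-3.399993896484375, -2.189807891845703), (92.78438568115234, 93.38691711425781), 0.22151906788349152) ((-2.9978933334350586, -2.1404855251312256), 47.0949821472168) 0.0056940589721349855
ring 4167 ((-2.76458740234375, -1.9808235168457031), (73.18719482421875, 72.97561645507812), 12.993871688842773) ((-5.853796482086182, 0.12999072670936584), 40.48111343383789) 0.023864308382961275
wing 1035 ((-3.3610172271728516, -2.1543564796447754), (14.00637149810791, 45.36918640136719), 89.573486328125) ((-3.2714662551879883, -1.7415082454681396), 23.02117156982422) 0.057644951109733916
large 2636 ((-4.513272285461426, -122.58503723144531), (46.18080139160156, 42.52568054199219), 88.08304595947266) ((-3.014906883239746, -122.3951644897461), 23.466861724853516) 0.0630171414616615
lplate 1557 ((-7.184098243713379, -115.83251953125), (73.69338989257812, 58.5147590637207), 32.168548583984375) ((-3.156388521194458, -122.30586242675781), 37.43512725830078) 0.005464596449469422
small 26 ((-0.09879684448242188, -229.18223571777344), (2.7744150161743164, 11.539161682128906), 75.22491455078125) ((-0.4400293827056885, -230.47601318359375), 5.769890308380127) 0.04550082867890759
lever tip [-44.1233  33.1535]
large head px (np.float64(-5.045232250166706), np.float64(-118.75799571457284))
```

```bash
python3 - <<'E'
from h import *
P=K-.0031*UP-.1223*L
for h in (.12,.072,.064,.052,.050): plan(P+h*N,knobR(0))
o=ctrl.get_obs()
# lever from w8 (stored pose approx)
import types
o8=dict(o);o8['eef_pos']=np.array([.5601,.0612,.2405])
E
```

```text
shift [-4.059 -0.075  0.174] rot [0.03 0.04 0.08] rows>= 3.0 1.0
shift [-4.058 -0.076  1.774] rot [0.03 0.04 0.08] rows>= 4.0 1.0
shift [-4.058 -0.076  2.04 ] rot [0.03 0.04 0.08] rows>= 4.0 1.0
shift [-4.058 -0.076  2.44 ] rot [0.03 0.04 0.08] rows>= 4.0 1.0
shift [-4.058 -0.077  2.507] rot [0.03 0.04 0.08] rows>= 4.0 1.0
```

Emit:
apply_moves(moves=[[[0,-1.0,-0.04,0,0,0,0],[0,-2.0,-0.07,0,0,0,0],[0,-3.0,-0.07,0,0,0,0],[0,-4.06,-0.07,0.2,0,0,0],[0,-4.06,-0.07,0.8,0,0,0],[0,-4.06,-0.07,1.4,0,0,0],[0,-4.06,-0.07,1.7,0,0,0],[0,-4.06,-0.07,1.7,0,0,0],[0,-4.06,-0.07,1.7,0,0,0]]], newtons=20)

```text
t: 14.63
eef_pos: [0.5999, -0.0501, 0.1858]
tcp_rot: [0.16, 0.649, 0.722, 0.179]
ft_force: [-0.4, 0.2, 0.5]
gripper_width: 0.0004
```

```bash
python3 st.py; python3 - <<'E'
from h import *
P=K-.0031*UP-.1223*L
for h in (.064,.052,.050): plan(P+h*N,knobR(0))
o,p,d=snap('wrist','w15')
o,q,d=snap('side','s15');cv2.imwrite('pics/s15z.png',cv2.resize(q[60:300,130:400],None,fx=2.6,fy=2.6))
E
```

```text
14.6333 [ 0.5999 -0.0501  0.1858] [ 0.6499 -0.0704 -0.5269  2.042  -0.2184  0.6961  1.9276] 0.00040558473498370786 tool force [ 0.2608 -0.0505 -0.6045] [0.4241 0.0677 0.0266]
shift [-0.021  0.053  0.286] rot [-0.19 -0.11  0.07] rows>= 1.0 1.0
shift [-0.022  0.054  0.686] rot [-0.19 -0.11  0.07] rows>= 1.0 1.0
shift [-0.022  0.054  0.752] rot [-0.19 -0.11  0.07] rows>= 1.0 1.0
```

View pics/w15.png

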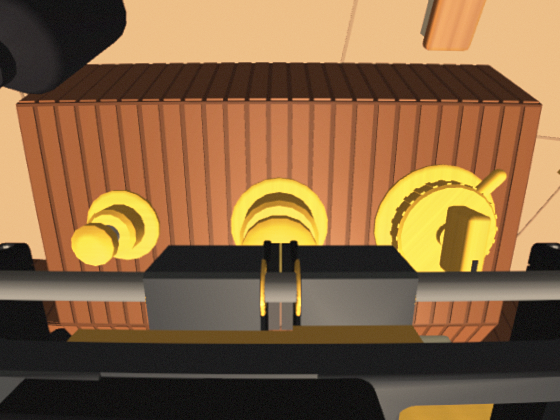

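View pics/s15z.png

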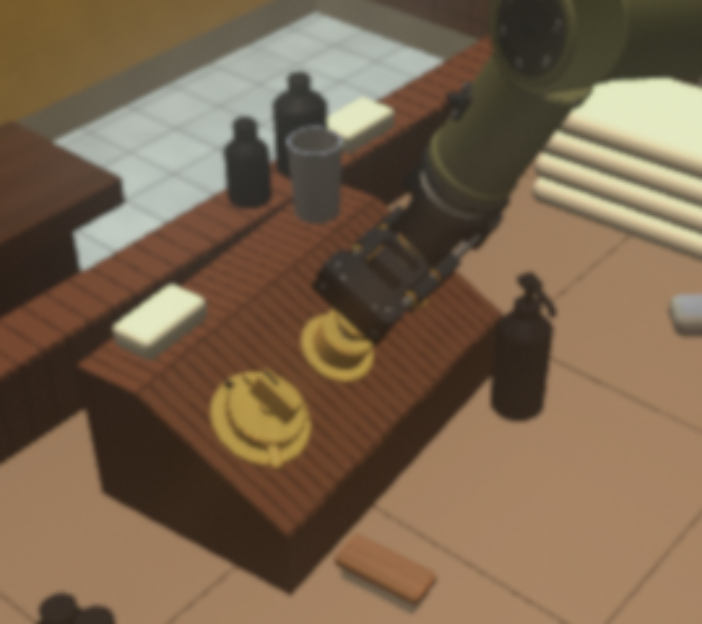

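Emit:
apply_moves(moves=[[[0,-0.02,0.05,0.15,0,0,0],[0,-0.02,0.05,0.28,0,0,0],[0,-0.02,0.05,0.36,0,0,0],[0,-0.02,0.05,0.44,0,0,0],[0,-0.02,0.05,0.52,0,0,0],[0,-0.02,0.05,0.6,0,0,0],[0,-0.02,0.05,0.68,0,0,0],[0,-0.02,0.05,0.72,0,0,0],[0,-0.02,0.05,0.74,0,0,0],[0,-0.02,0.05,0.74,0,0,0],[0,-0.02,0.05,0.74,0,0,0]]])

```text
t: 15.65
eef_pos: [0.6123, -0.0504, 0.1693]
tcp_rot: [0.162, 0.649, 0.721, 0.179]
ft_force: [-7.0, 1.5, 8.6]
gripper_width: 0.0005
```

```bash
python3 st.py; python3 - <<'E'
from h import *
P=K-.0031*UP-.1223*L
print((ctrl.get_obs()['eef_pos']-P)@N*1000)
E
```

```text
15.65 [ 0.6123 -0.0504  0.1693] [ 0.644  -0.0233 -0.5383  2.0389 -0.179   0.6509  1.896 ] 0.0004544018719431554 tool force [  2.2149  -1.9665 -10.7707] [0.9201 0.2793 0.0345]
52.31349209158837
```

Emit:
apply_moves(moves=[[[0,0,0,0.04,0,0,0],[0,0,0,0.08,0,0,0],[0,0,0,0.12,0,0,0],[0,0,0,0.12,0,0,0],[0,0,0,0.12,0,0,0],[0,0,0,0.12,0,0,0],[0,0,0,0.12,0,0,0]]])

```text
t: 16.23
eef_pos: [0.6129, -0.0505, 0.1686]
tcp_rot: [0.162, 0.649, 0.722, 0.178]
ft_force: [-30.5, 0.6, 32.2]
gripper_width: 0.0006
```

```bash
python3 st.py; python3 - <<'E'
from h import *
P=K-.0031*UP-.1223*L
print((ctrl.get_obs()['eef_pos']-P)@N*1000)
o,p,d=snap('wrist','w16')
E
```

```text
16.2333 [ 0.6129 -0.0505  0.1686] [ 0.6429 -0.02   -0.5394  2.0371 -0.1726  0.6509  1.8907] 0.00055992544924413 tool force [  3.7898 -11.7572 -42.6154] [3.0313 1.0357 0.0695]
51.34282658980287
```

Emit:
apply_moves(moves=[[[0,0,0,0,0,0,0],[0,0,0,-0.3,0,0,0],[0,0,0,-0.8,0,0,0],[0,0,0,-1.6,0,0,0],[0,0,0,-2.5,0,0,0],[0,0,0,-3.0,0,0,0],[0,0,0,-3.0,0,0,0],[0,0,0,-3.0,0,0,0],[0,0,0,-3.0,0,0,0],[0,0,0,-3.0,0,0,0],[0,0,0,-3.0,0,0,0],[0,0,0,-3.0,0,0,0]]])

```text
t: 17.28
eef_pos: [0.5716, -0.0543, 0.2433]
tcp_rot: [0.161, 0.649, 0.722, 0.179]
ft_force: [1.2, -0.3, 0.2]
gripper_width: 0.0006
```

```bash
python3 st.py; python3 - <<'E'
from h import *
o,p,d=snap('wrist','w17')
o2,q,_=snap('side','s17');_,q2,_=snap('scene','c17')
X=cloud('wrist',d,o).reshape(-1,3);H=cv2.cvtColor(p,cv2.COLOR_BGR2HSV).reshape(-1,3)
br=(H[:,0]<14)&(H[:,2]<150)&(X[:,0]>.57)&(X[:,0]<.67)&(X[:,1]>-.2)&(X[:,1]<.12)&(X[:,2]>.08)&(X[:,2]<.15)
Q=X[br];k=np.ones(len(Q),bool)
for _ in range(8):
    c=Q[k].mean(0);nn=np.linalg.svd(Q[k]-c,full_matrices=False)[2][2];nn*=np.sign(nn[2]);k=np.abs((Q-c)@nn)<.003
h=X@nn-nn@c;dk=X-K
gold=(H[:,0]>13)&(H[:,0]<36)&(H[:,1]>90)|(H[:,2]<60)
for nm,lo,hi,r,lc in [('wing',.050,.063,.035,0),('large',.045,.069,.03,-.12),('small',.038,.055,.03,-.24)]:
    m=gold&(h>lo)&(h<hi)&(np.hypot(dk@UP,dk@L-lc)<r)
    q3=np.c_[dk[m]@UP,dk[m]@L]*1000
    if m.sum()>5: print(nm,m.sum(),cv2.minAreaRect(q3.astype(np.float32)),np.percentile(h[m],[50,90]))
E
```

```text
17.2833 [ 0.5716 -0.0543  0.2433] [ 0.6643 -0.1917 -0.4835  2.0191 -0.2915  0.8391  1.9892] 0.0006133040002571559 tool force [-0.3922  1.0656  0.3921] [0.3995 0.0562 0.0522]
wing 1025 ((-1.216482162475586, -3.1608405113220215), (13.487202644348145, 46.193668365478516), 89.26048278808594) [0.0573 0.0585]
large 2458 ((-3.533571243286133, -122.41749572753906), (44.939613342285156, 40.46928024291992), 89.30939483642578) [0.0631 0.0642]
small 921 ((-1.0527286529541016, -241.9530487060547), (26.588552474975586, 27.973310470581055), 82.05026245117188) [0.0484 0.0501]
```

View pics/w17.png

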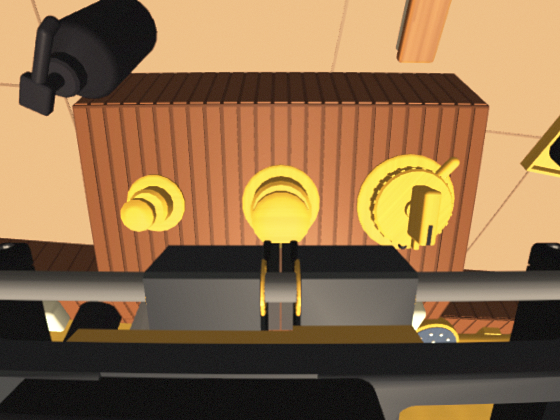

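View pics/s17.png

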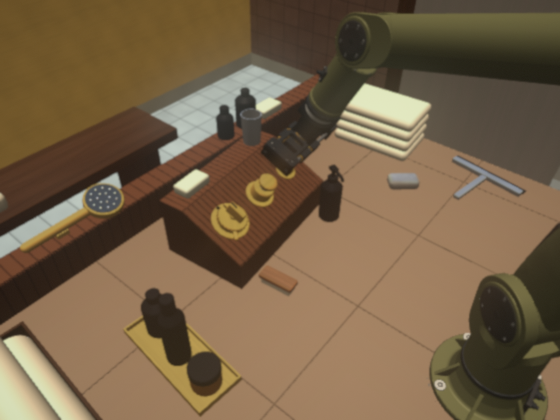

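View pics/c17.png

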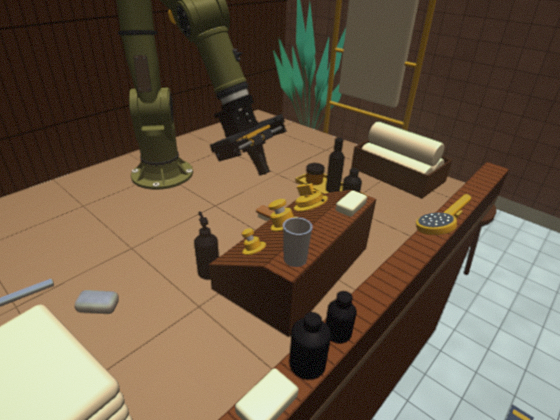

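```bash
python3 - <<'E'
from h import *
from scipy.optimize import least_squares
p=cv2.imread('pics/s17.png');X=cloud('side',np.load('pics/s17.npy')).reshape(-1,3);H=cv2.cvtColor(p,cv2.COLOR_BGR2HSV).reshape(-1,3)
for nm,z0,z1,rr,r in [('body',.03,.12,.026,.045),('cap',.158,.19,.014,.03)]:
    m=(X[:,2]>z0)&(X[:,2]<z1)&(np.hypot(X[:,0]-.512,X[:,1]-.341)<r)&(H[:,2]<90)
    s=least_squares(lambda q:np.hypot(X[m,0]-q[0],X[m,1]-q[1])-rr,[.515,.341],loss='soft_l1',f_scale=.003);print(nm,s.x,m.sum(),X[m,2].max())
a=cv2.imread('pics/side0.png')[190:250,200:260];b=p[190:250,200:260]
cv2.imwrite('pics/lev.png',cv2.resize(np.hstack([a,b]),None,fx=6,fy=6,interpolation=cv2.INTER_CUBIC))
E
```

```text
body [0.5145 0.3459] 688 0.11990643933784317
cap [0.5148 0.3459] 161 0.18950128725920734
```

View pics/lev.png

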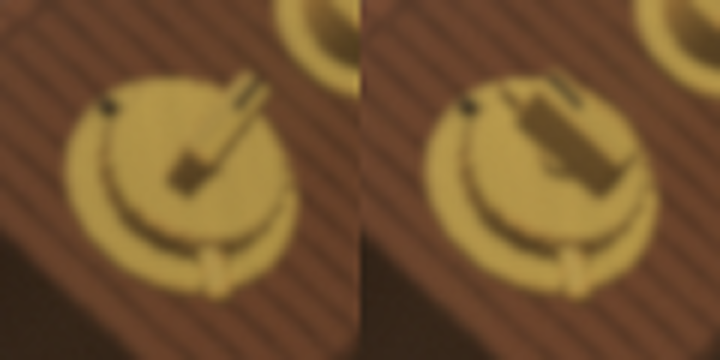

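```bash
python3 -c "
from cell import ctrl
print(ctrl.finish_job())"
```

```text
the job is handed in; nothing more can be done
None
```

I did all three steps in order and handed the job in at about 17.4 s; it reported no verdict.

**Tall bottle:** I gripped it by the cap and stood it in the tray gap. The side camera put its body and cap centres within 0.5 mm of each other, so it is upright. It stands within about 5 mm of the tray's middle and the gripper let go of it.

**Temperature knob:** I gripped the wing and turned it about 82°. The wrist camera then read its pointer within about 1° of the pip direction. The pip itself was hidden under the pointer in the close view. In the side view the flow lever looked unchanged from before.

**Large push head:** I pressed it until it stopped moving. The force rose to about 43 N over the last 1 mm, and I held it there for about 0.3 s. Afterwards it measured 64 mm above the slope, which is fully up. The small head measured 50 mm, so it was not worked.

**Disagreements:**
- The camera estimates of the mixer's position differed by 3–5 mm. I went by the nearest wrist-camera view and the contact forces.
- While turning the knob, I saw pushes of 8–12 N along the tool axis. I corrected for these by moving the tool about a millimetre.

I checked the other items only by eye in the last pictures, and none looked moved.

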